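Close a two-part plaster mould in the ratchet clamp

TASK

Stand the loose mould half in the bed of the ratchet clamp, between the sprung rubber pad and the half already there, with its keyed face towards that half. Then pump the red lever back and forth until the two halves are closed up and the floating back plate has come up solid behind them; you feel the lever stiffen. Give it about two or three more clicks so the mould is firmly held, no more, because plaster cracks, then swing the lever back to its rest and let go, leaving the other things on the bench alone.

Things in the scene. Friction and masses are not known exactly. Their poses are not given: they have to be found in the camera images.
- clamp: Grey and green bench clamp, bolted down; base plate 410 x 100 x 15 mm. Origin on the bench under the ratchet wheel's axis; x = clamping direction (from the wheel to the pad, the bed and the back plate), z up. Under the wheel a green housing, 104 mm square, top at z = 57 mm, hides the pinion that drives the ram.
- bed (a point): Point on the bed's floor (z = 15 mm above the bench), mid-way between the rails, 150 mm along x from the clamp's origin. Axes as the clamp's. Two steel side rails, inner faces 31 mm either side of it, 10 mm thick, 12 mm high above the bed, run from 65 mm before it to 90 mm beyond it along x.
- cover (a point): Centre of the top of the green cover at the clamp's far end, 81 mm up. From it the steel floating back plate (60 mm wide, top 74 mm up) stands out across the bed. Pushed by the mould, the plate slides 3 to 24 mm along +x with light friction (3 N) until it meets a hard end hidden in the cover. Where that lies differs each time and can only be felt.
- wheel_center (a point): Centre of the ratchet wheel, on its vertical axis, 66 mm above the bench. Steel, 24 teeth, 90 mm across. One tooth (click) = 0.262 rad = 5.2 mm of ram travel. A spring pawl on the housing stops it turning back: when the lever is eased off, it falls back to the last whole click.
- lever (a joint): Red ratchet lever on the wheel's axis. 0 = rest (end stop); grows counter-clockwise from above to the other stop, 1.25 rad. Growing drives the wheel and advances the pad; swinging back slips over the teeth. In the clamp's frame the post lies at angle 2.54 rad + joint value from x, 125 mm from the axis. It stays where left.
- post (a point): Middle of the lever's upright black round handle post, 24 mm diameter, 60 mm tall (88 to 148 mm above the bench, this point at 118 mm). It does not spin. Swinging it free takes 1 to 2 N; pad force F adds about 0.16 x F at the post.
- pad: Black rubber pressure pad on springs, carried by the steel ram, advancing along the clamp's +x. Origin not on the pad: use point pad_face. Springs 4 N/mm: once all is solid each click adds about 21 N; they bottom after 30 mm. Under 38 N the mould is loose, over 90 N too tight, above 112 N plaster cracks.
- pad_face (a point): Centre of the rubber pad's face that presses on the mould, 50 mm above the bench; face 54 mm wide, 50 mm tall. Axes as the clamp's. Fully back it is 106 mm from the wheel's axis.
- loose_half_center (a point): Centre of the loose mould half: off-white plaster block with a blue band, 45 mm (own x) by 56 mm (own y), 70 mm tall, 0.28 kg, upright on the bench. Own +x side = keyed face (grey recess, two flush terracotta keys; dark pouring mark on top there). In the bed its centre is 50 mm above the bench, its x along the clamp's. Hold it across the 56 mm, above the rails.
- loose_half_face (a point): Centre of the keyed face of the loose half (22.5 mm from its centre along its own +x).
- fixed_half_center (a point): Centre of the other mould half, same size, plain off-white, already standing loose in the bed, a little short of the back plate. Its axes are about the clamp's; its keyed face is on its own -x side.
- fixed_half_face (a point): Centre of the keyed face of that half (22.5 mm from its centre along its own -x).
- slip_jar: White jar with blue lid, 64 mm diameter, 85 mm tall; bystander. Origin at its underside.
- glaze_cup: White cup, 72 mm diameter, 70 mm tall; bystander. Origin at its underside.
- brush: Brush lying on the bench; bystander.
Things that resemble listed ones, but are neither listed nor needed, are in the scene too. What is shaped like the part that bears loose_half_center but yellow is not meant.

How it is judged:
By the outcome, as a careful person would: the job done as asked, in the order asked, and still so for the second after the job is handed in, with the robot touching nothing.
It also fails if it takes over 72 s, if anything falls off the work surface, if the arm or the gripper's body presses on something with over 40 N, if the wrist force passes 120 N, or if a joint passes its speed limit or range.

ROBOT

A 6-joint arm with a two-finger parallel gripper is mounted at the origin on the work surface. World frame = base frame: x ahead of the robot, y to its left, z up, the work surface at z = 0. Lengths are in mm, angles in rad, forces in N, time in s.
With the tool pointing down it reaches from about 350 to 975 mm from the base axis. Payload 7.1 kg.
Tool frame: the origin (TCP) lies midway between the tips of the shut fingers; the grasp point (between the pads) lies 19 mm behind it (ctrl.hold_point_z is the distance from the TCP to the grasp point, in mm); z points along the fingers, y is the direction in which the jaws open and shut (so a half turn about z gives the same grasp; the last joint's range is limited). The gripper opens to 88 mm and grips with 3 to 60 N. Pads are 20 mm wide; open, the fingers measure 115 mm over their backs; the gripper's body (75 mm by 178 mm) begins 61 mm behind the grasp point.
Start: joints at [1.32, 0.423, 1.63, -0, 1.089, -0.019], TCP at [143.55, 608.275, 222.675] pointing down, gripper open.
Joint ranges: [-3, 3], [-0.9, 2.11], [0.09, 2.58], [-1.31, 4.45], [0.11, 2.69], [-2.54, 2.54]. Speed limits (rad/s): [2.39, 2.39, 3.01, 3.14, 3.14, 3.14].

INTERFACE

Orientations are given as a rotation vector (axis times angle).
In Python, from workcell import ctrl, eyes gives the robot as it stands.
- The arm moves only by the tool move_arm, never from a script. Its argument "deltas" is a list of rows, each a list of 6 numbers: the shift along the tool's x, y, z in mm, then the turn, a rotation vector about the tool's x, y, z in rad. A call has 1 to 5 rows; each row shifts and turns the pose as measured when the row begins, along the tool's axes as they then stand; what a row does not reach is not made up. A row lasts 1/12 s, in which the tool goes at most 41.7 mm and 7.16 degrees, less where a joint would pass 70% of its speed; a pose out of reach is approached as far as the arm can. A call is refused whole if a number of a shift passes 41.7 or a number of a turn 0.125, either way. A call with a gripper value outside its range is refused whole. "hand" is the closure, from -1 (fully open) to 1 (shut), set as the call begins (left out, the last holds). The fingers move at their own pace and stop on an object; the grip force is fixed at half the most. Time passes only in rows, so rows that do not move let the fingers close. It gives the time, the measured TCP pose, the force and the opening at its end, in the units of the state.
- ctrl.get_obs(): the state, without advancing time (a new reading comes with each control period).
- eyes.get_image(name): name is "side" or "top"; returns a dict with "frame" (400x640x3 uint8, red, green, blue), "range_z" (400x640 float32, mm along the optical axis (not along the pixel's ray), 0 where there is no reading), "fx", "fy", "cx", "cy" (pixels), "D" ([k1, k2, p1, p2, k3] as OpenCV has them; the pictures are not rectified), "cam_to_world" (4x4, takes a point from camera to world coordinates). Camera axes: x right, y down, z forward; pixel columns grow to the right and rows downward; lengths in mm; the calibration is good to about 2 mm. A picture is of the moment at which its call begins.
- ctrl.close_job(): hands the job in, once; it reports no verdict.
The state is a dict: "t": time; "qpos": joint angles; "qvel": joint speeds; "joint_torque": joint torques, N m; "ee_pos": TCP position; "orientation": TCP orientation; "ft_force": force on the tool from outside, world axes, zero at the start; "moment": the same for the moment, N m; "width": finger opening in mm.
Only numpy, scipy, OpenCV 4.12 (cv2) and the standard library are available. Lean on these libraries where they do the work, as an engineer would, in place of code of your own. Each camera call takes 0.05 s, during which the arm holds its last target.

## Working session

There is one attempt and no reset: what is moved stays moved. The work goes in short steps, Python scripts to look and compute and a tool call to move; the robot and the scene stay as the last step left them, time stands still between calls to the robot, and variables do not carry over. Pictures are saved under pics/ and viewed, and the job is handed in when it is done.

Besides the shell and the picture viewer there is one more tool, called in YAML: its name, and indented under it one key for each argument. move_arm: Moves the arm, as the interface text tells. Its arguments: {"type":"object","properties":{"deltas":{"type":"array"},"hand":{"type":"number"}},"required":["deltas"]}

```bash
mkdir -p pics; ls; cat > h.py <<'E'
from workcell import ctrl, eyes
import numpy as np, cv2
def shot(name,tag):
    im=eyes.get_image(name); cv2.imwrite(f'pics/{tag}.png',im['frame'][:,:,::-1])
    np.savez(f'pics/{tag}.npz',**im); return im
def load(tag): return dict(np.load(f'pics/{tag}.npz'))
def ray(im,u,v):
    K=np.array([[im['fx'],0,im['cx']],[0,im['fy'],im['cy']],[0,0,1]],float)
    p=cv2.undistortPoints(np.array([[[u,v]]],float),K,np.array(im['D'],float))[0,0]
    T=np.array(im['cam_to_world']); return T[:3,3],T[:3,:3]@np.array([p[0],p[1],1])
def onz(im,u,v,z):
    o,d=ray(im,u,v); return o+d*(z-o[2])/d[2]
def dep(im,u,v):
    o,d=ray(im,u,v); return o+d*float(im['range_z'][int(v),int(u)])
def proj(im,P):
    T=np.linalg.inv(np.array(im['cam_to_world'])); K=np.array([[im['fx'],0,im['cx']],[0,im['fy'],im['cy']],[0,0,1]],float)
    r,_=cv2.Rodrigues(T[:3,:3]); return cv2.projectPoints(np.array(P,float).reshape(-1,1,3),r,T[:3,3],K,np.array(im['D'],float))[0][:,0]
E
python3 - <<'E'
from h import *
for n in('top','side'):
    im=shot(n,n+'0'); print(n,im['fx'],im['cx'],im['cy'],im['D'],np.round(im['cam_to_world'],3).tolist())
print(ctrl.get_obs(), ctrl.hold_point_z)
E
```

```text
pics
top 497.97653481985924 326.4287839402972 207.30326846158334 [-0.00813965  0.          0.          0.          0.        ] [[-0.014, -0.996, 0.092, 477.249], [-1.0, 0.013, -0.009, 80.193], [0.008, -0.092, -0.996, 1278.754], [0.0, 0.0, 0.0, 1.0]]
side 428.5106625604649 320.7336987467282 197.073243520862 [0.01907292 0.         0.         0.         0.        ] [[0.986, -0.12, 0.114, 443.324], [-0.165, -0.661, 0.732, -733.02], [-0.012, -0.741, -0.671, 835.297], [0.0, 0.0, 0.0, 1.0]]
{'t': 0.1, 'qpos': array([ 1.31995448e+00,  4.23804120e-01,  1.63059302e+00,  3.30980618e-05,
        1.08859637e+00, -1.90068717e-02]), 'qvel': array([ 0.00101899, -0.00167836, -0.00217317,  0.00073062,  0.00039701,
       -0.00067182]), 'joint_torque': array([ 1.51747727e-04, -5.45615852e+01, -2.74325019e+01,  6.44244184e-02,
        1.89332123e-02, -2.46393404e-05]), 'ee_pos': array([143.44943142, 607.80502777, 221.96271855]), 'orientation': array([-3.63349274e-01, -3.12029014e+00,  2.17412056e-03]), 'ft_force': array([-0.85712904, -0.54719016, -0.05099651]), 'moment': array([ 0.00747708,  0.02531919, -0.0215749 ]), 'width': 87.95703801410738} 18.700000000000003
```

View pics/top0.png

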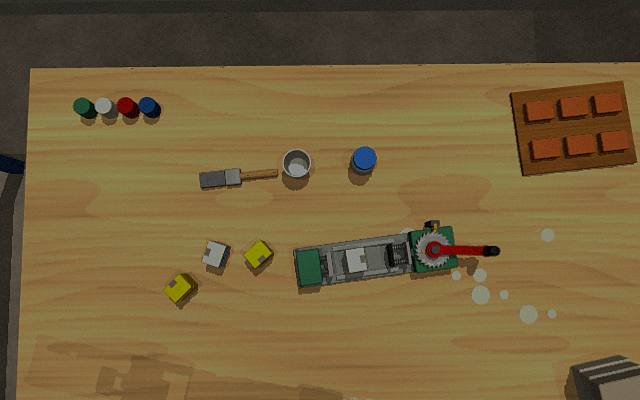

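View pics/side0.png

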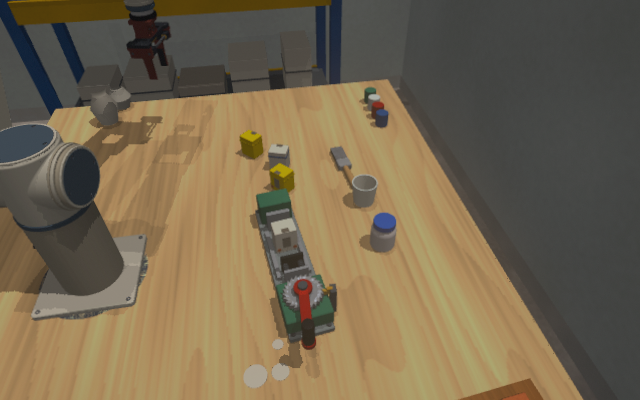

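Candidates for the loose half (top view): white block (215,254), yellow (259,254) and yellow (180,288), which are excluded as decoys, and a plain white block in the bed (357,260), which is the fixed half. I choose (215,254) and will check it in a close crop.

```bash
python3 - <<'E'
from h import *
t=load('top0')['frame'][:,:,::-1]; s=load('side0')['frame'][:,:,::-1]
a=cv2.resize(t[215:315,150:290],None,fx=5,fy=5,interpolation=cv2.INTER_CUBIC)
cv2.imwrite('pics/c1.png',a)
cv2.imwrite('pics/c2.png',cv2.resize(t[215:300,285:510],None,fx=3.5,fy=3.5,interpolation=cv2.INTER_CUBIC))
cv2.imwrite('pics/c3.png',cv2.resize(s[120:360,230:400],None,fx=2.5,fy=2.5,interpolation=cv2.INTER_CUBIC))
E
```

```text
(no output)
```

View pics/c1.png

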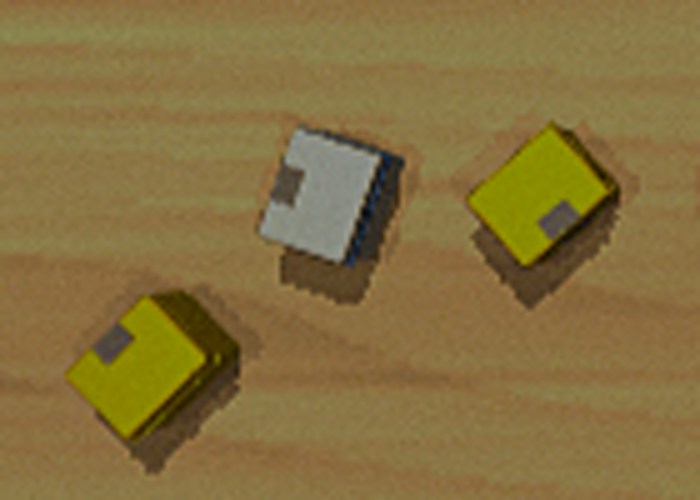

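View pics/c2.png

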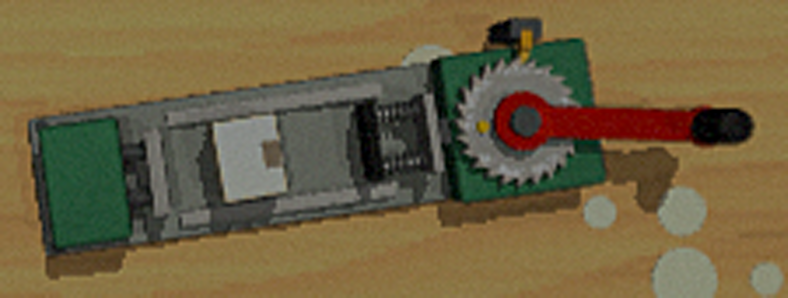

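View pics/c3.png

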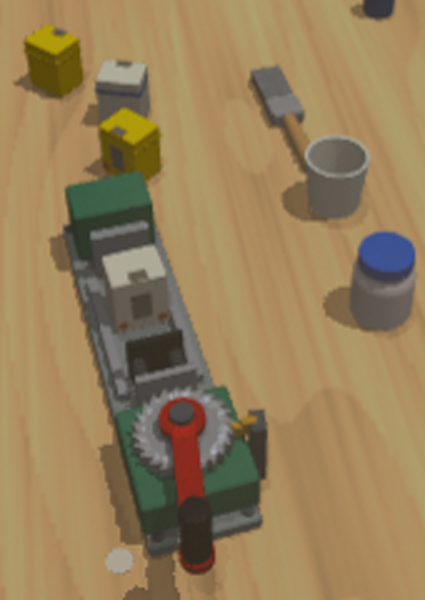

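The crop confirms it: an off-white block with a blue band and its dark mark on the image-left side (about +y). Next I measure it and the clamp.

```bash
cat > meas.py <<'E'
from h import *
def blob(im,mask,roi):
    m=np.zeros(mask.shape,np.uint8); x0,y0,x1,y1=roi; m[y0:y1,x0:x1]=mask[y0:y1,x0:x1]*255
    m=cv2.morphologyEx(m,cv2.MORPH_OPEN,np.ones((2,2),np.uint8))
    cs,_=cv2.findContours(m,cv2.RETR_EXTERNAL,cv2.CHAIN_APPROX_NONE); return max(cs,key=cv2.contourArea)
def rect(im,c,z):
    P=np.array([onz(im,u,v,z)[:2] for u,v in c[:,0]]).astype(np.float32)
    (c0,s,a)=cv2.minAreaRect(P); B=cv2.boxPoints((c0,s,a)); return np.array(c0),s,a,B
E
python3 - <<'E'
from meas import *
im=load('top0'); f=im['frame']; hsv=cv2.cvtColor(f,cv2.COLOR_RGB2HSV); H,S,V=[hsv[...,i].astype(int) for i in range(3)]
white=(S<40)&(V>125)
for roi,z,n in(((195,235,235,275),70,'loose'),((340,240,374,280),85,'fixed')):
    c=blob(im,white,roi); c0,s,a,B=rect(im,c,z); print(n,c0.round(1),np.round(s,1),a,B.round(1).tolist(), cv2.boundingRect(c))
green=(H>55)&(H<90)&(S>80)&(V>35)
for roi,z,n in(((285,235,325,295),81,'cover'),((405,220,465,280),57,'housing')):
    c=blob(im,green,roi); c0,s,a,B=rect(im,c,z); print(n,c0.round(1),np.round(s,1),a,B.round(1).tolist())
red=((H<8)|(H>172))&(S>140)&(V>60)
c=blob(im,red,(410,235,505,265)); print('red',cv2.boundingRect(c))
for uv,z in(((435,250),80),((491,251),148)): print(uv,onz(im,*uv,z),dep(im,*uv))
mark=(V<110)&(S<60); 
for u,v,z in((207,252,70),(362,259,85)): print(onz(im,u,v,z),dep(im,u,v))
im=load('top0')
for p in [(215,254),(357,260),(310,267),(435,250),(491,251),(493,251)]: print(p,dep(im,*p).round(1))
E
```

```text
loose [478.2 342.1] [40.6 52.1] 70.63121032714844 [[446.8999938964844, 331.6000061035156], [496.0, 314.3999938964844], [509.5, 352.70001220703125], [460.29998779296875, 369.8999938964844]] (203, 242, 23, 26)
fixed [459.4  -1.2] [52.4 40.1] 9.060347557067871 [[430.3999938964844, 14.5], [436.70001220703125, -25.100000381469727], [488.5, -16.799999237060547], [482.20001220703125, 22.700000762939453]] (347, 249, 20, 24)
cover [443.4 110.8] [83.  53.7] 7.142406463623047 [[398.8999938964844, 132.3000030517578], [405.5, 79.0], [487.8999938964844, 89.30000305175781], [481.20001220703125, 142.60000610351562]]
housing [ 448.  -198.7] [ 32.2 102.4] 6.6827473640441895 [[426.0, -149.6999969482422], [437.8999938964844, -251.39999389648438], [469.8999938964844, -247.6999969482422], [458.0, -146.0]]
red (428, 242, 56, 17)
(435, 250) [ 481.78724803 -189.9434513    80.        ] [ 481.72262091 -186.09641792   97.07155497]
(491, 251) [ 477.48536336 -301.98282275  148.        ] [ 477.48499391 -301.38502835  149.76871123]
[484.51169629 359.34509599  70.        ] [484.50615445 359.1320821   70.92236896]
[462.78675648 -13.54297471  85.        ] [462.79753035 -13.47314564  85.88929449]
(215, 254) [479.5 340.7  67. ]
(357, 260) [460.6  -1.5  86.4]
(310, 267) [445.3 110.9  76.4]
(435, 250) [ 481.7 -186.1   97.1]
(491, 251) [ 477.5 -301.4  149.8]
(493, 251) [ 477.4 -307.1  146.4]
```

```bash
python3 - <<'E'
from meas import *
im=load('top0'); f=im['frame'][:,:,::-1]
x0,y0=290,225
a=cv2.resize(f[y0:y0+65,x0:x0+130],None,fx=6,fy=6,interpolation=cv2.INTER_CUBIC)
a=cv2.convertScaleAbs(a,alpha=1.5)
for k in range(0,130,10): cv2.putText(a,str(x0+k),(k*6,8),0,.3,(0,255,255)); cv2.line(a,(k*6+3,10),(k*6+3,16),(0,255,255))
for k in range(0,65,5): cv2.putText(a,str(y0+k),(0,k*6+6),0,.3,(0,255,255))
cv2.imwrite('pics/d1.png',a)
x0,y0=405,215
a=cv2.resize(f[y0:y0+65,x0:x0+100],None,fx=8,fy=8,interpolation=cv2.INTER_CUBIC)
a=cv2.convertScaleAbs(a,alpha=1.5)
for k in range(0,100,10): cv2.putText(a,str(x0+k),(k*8,8),0,.3,(0,255,255)); cv2.line(a,(k*8+4,10),(k*8+4,16),(0,255,255))
for k in range(0,65,5): cv2.putText(a,str(y0+k),(0,k*8+7),0,.3,(0,255,255))
cv2.imwrite('pics/d2.png',a)
E
```

```text
(no output)
```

View pics/d1.png

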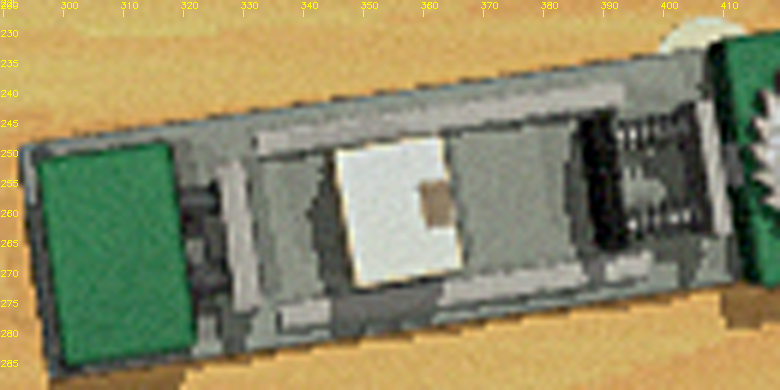

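View pics/d2.png

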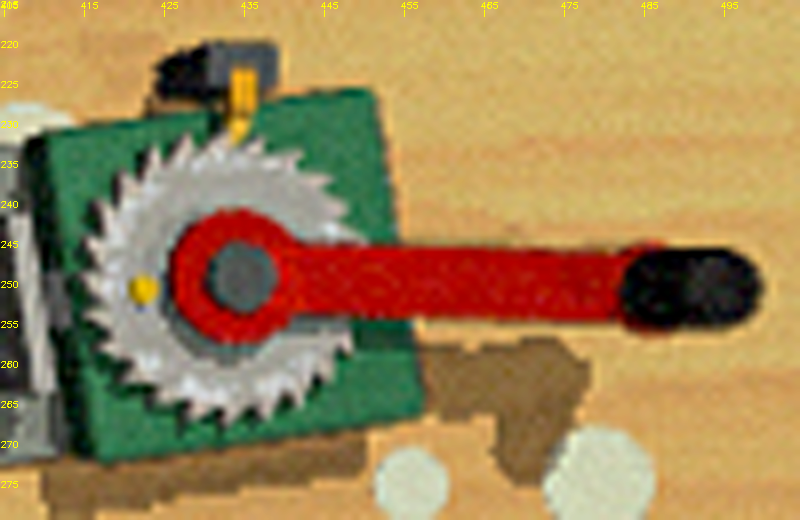

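```bash
python3 - <<'E'
from meas import *
im=load('top0'); f=im['frame']; hsv=cv2.cvtColor(f,cv2.COLOR_RGB2HSV); H,S,V=[hsv[...,i].astype(int) for i in range(3)]
print('wheel',onz(im,432.7,249.3,68),'hub',onz(im,434.5,249,97),dep(im,434,249)[2])
print('post',onz(im,494,250.7,148))
w=onz(im,432.7,249.3,68)[:2]
for th in (96.8,97.2):
    t=np.radians(th); xc=np.array([np.cos(t),np.sin(t)]); yc=np.array([-xc[1],xc[0]])
    def C(u,v,z): d=onz(im,u,v,z)[:2]-w; return np.round([d@xc,d@yc],1)
    print(th)
    print(' cover corners',[C(*p,81) for p in((296,251),(318,247.5),(322,281),(301,285))])
    print(' rails top-inner z27',[C(*p,27) for p in((333,250),(393,241.5),(336,276),(387,268.5))], 'outer',[C(*p,27) for p in((332,246.5),(392,238.5))])
    print(' base edges z15',[C(*p,15) for p in((294,249),(408,232),(300,287),(408,272))])
    print(' fixed corners',[C(*p,85) for p in((345.5,250),(363,247.5),(366.5,269),(349.5,272))])
    print(' pad face',[C(*p,75) for p in((386,244),(389.5,266))])
    print(' plate bedside',[C(*p,74) for p in((331,252),(333,275))])
    print(' housing',[C(*p,57) for p in((412,232),(451,226),(457,266),(417,272))])
E
```

```text
wheel [ 483.60344147 -187.10726538   68.        ] hub [ 484.10014049 -185.00396586   97.        ] 94.47007374464374
post [ 478.06711244 -308.85192614  148.        ]
96.8
 cover corners [array([328.7, -39.6]), array([275.3, -40.9]), array([276.3,  39.3]), array([327.1,  42. ])]
 rails top-inner z27 [array([239.3, -30.5]), array([ 87.1, -31.6]), array([240.5,  34.6]), array([111.7,  33. ])] outer [array([240.6, -39.5]), array([ 88.5, -39.4])]
 base edges z15 [array([336.5, -46. ]), array([ 44.1, -50.5]), array([333.5,  50.3]), array([58.9, 49.3])]
 fixed corners [array([211. , -26.3]), array([168.7, -26.7]), array([167.5,  25. ]), array([208.6,  26.7])]
 pad face [array([111.6, -27.7]), array([110.8,  25.7])]
 plate bedside [array([245.7, -26.1]), array([248.3,  29. ])]
 housing [array([ 41.7, -48.4]), array([-55.8, -50.3]), array([-55.3,  48.3]), array([44. , 49.7])]
97.2
 cover corners [array([328.4, -41.9]), array([275. , -42.8]), array([276.5,  37.3]), array([327.3,  39.7])]
 rails top-inner z27 [array([239.1, -32.1]), array([ 86.9, -32.3]), array([240.7,  32.9]), array([111.9,  32.2])] outer [array([240.4, -41.1]), array([ 88.2, -40. ])]
 base edges z15 [array([336.1, -48.4]), array([ 43.7, -50.8]), array([333.9,  48. ]), array([59.2, 48.9])]
 fixed corners [array([210.8, -27.8]), array([168.5, -27.8]), array([167.6,  23.8]), array([208.8,  25.2])]
 pad face [array([111.4, -28.5]), array([111. ,  24.9])]
 plate bedside [array([245.6, -27.9]), array([248.5,  27.3])]
 housing [array([ 41.4, -48.7]), array([-56.2, -49.9]), array([-54.9,  48.7]), array([44.3, 49.4])]
```

```bash
cat > plan.py <<'E'
import sys
from h import *
from scipy.spatial.transform import Rotation as R
def plan(p,yaw,o=None,n=None,maxstep=40,pre=True):
    """p TCP target mm, yaw deg of tool y axis; prints rows"""
    o=o or ctrl.get_obs(); P=np.array(o['ee_pos']); Q=R.from_rotvec(o['orientation'])
    t=np.radians(yaw); y=np.array([np.cos(t),np.sin(t),0]); z=np.array([0,0,-1.]); x=np.cross(y,z)
    T=R.from_matrix(np.c_[x,y,z]); dr=(Q.inv()*T).as_rotvec(); d=np.array(p)-P
    n=n or max(1,int(np.ceil(max(np.linalg.norm(d)/maxstep,np.linalg.norm(dr)/.122))))
    print('n',n,'at',P.round(1),'yaw',np.degrees(np.arctan2(*Q.as_matrix()[[1,0],1])).round(1),'dist',d.round(1))
    for i in range(n):
        sh=Q.as_matrix().T@(d/n); print(np.r_[sh.round(1),(dr/n).round(3)].tolist()); Q=Q*R.from_rotvec(dr/n)
if __name__=='__main__':
    a=list(map(float,sys.argv[1:])); plan(a[:3],a[3],n=int(a[4]) if len(a)>4 else None)
E
python3 plan.py 478 342 140 -19.4 15
```

```text
n 15 at [143.4 607.8 222. ] yaw 76.7 dist [ 334.6 -265.8  -82. ]
[-25.8, -12.1, 5.5, -0.0, 0.0, 0.112]
[-27.0, -9.2, 5.5, -0.0, 0.0, 0.112]
[-27.8, -6.1, 5.5, -0.0, 0.0, 0.112]
[-28.3, -3.0, 5.5, -0.0, 0.0, 0.112]
[-28.5, 0.2, 5.5, -0.0, 0.0, 0.112]
[-28.3, 3.4, 5.5, -0.0, 0.0, 0.112]
[-27.7, 6.5, 5.5, -0.0, 0.0, 0.112]
[-26.8, 9.6, 5.5, -0.0, 0.0, 0.112]
[-25.6, 12.5, 5.5, -0.0, 0.0, 0.112]
[-24.0, 15.3, 5.5, -0.0, 0.0, 0.112]
[-22.2, 17.9, 5.5, -0.0, 0.0, 0.112]
[-20.0, 20.3, 5.5, -0.0, 0.0, 0.112]
[-17.7, 22.4, 5.5, -0.0, 0.0, 0.112]
[-15.0, 24.2, 5.5, -0.0, 0.0, 0.112]
[-12.3, 25.7, 5.5, -0.0, 0.0, 0.112]
```

move_arm:
  deltas:
    - [-26,-12,5.5,0,0,0.112]
    - [-27,-9,5.5,0,0,0.112]
    - [-28,-6,5.5,0,0,0.112]
    - [-28,-3,5.5,0,0,0.112]
    - [-28.5,0,5.5,0,0,0.112]
  hand: -1

```text
t: 0.52
ee_pos: [253.8, 519.2, 192.8]
orientation: [-1.23, -2.889, 0.0]
ft_force: [0.3, -0.1, 0.3]
width: 87.8
```

move_arm:
  deltas:
    - [-28,3.5,5.5,0,0,0.112]
    - [-27.5,6.5,5.5,0,0,0.112]
    - [-27,9.5,5.5,0,0,0.112]
    - [-25.5,12.5,5.5,0,0,0.112]
    - [-24,15,5.5,0,0,0.112]

```text
t: 0.93
ee_pos: [366.1, 422.0, 162.5]
orientation: [-2.015, -2.409, 0.005]
ft_force: [0.3, -0.5, -0.3]
width: 87.9
```

```bash
python3 plan.py 478 342 120 -19.4
```

```text
n 5 at [366.1 422.  162.5] yaw 10.2 dist [111.9 -80.  -42.5]
[-19.7, 19.2, 8.5, -0.001, 0.0, 0.103]
[-17.6, 21.2, 8.5, -0.001, 0.0, 0.103]
[-15.3, 22.9, 8.5, -0.001, 0.0, 0.103]
[-12.9, 24.3, 8.5, -0.001, 0.0, 0.103]
[-10.3, 25.5, 8.5, -0.001, 0.0, 0.103]
```

move_arm:
  deltas:
    - [-20,19,8.5,0,0,0.104]
    - [-17.5,21,8.5,0,0,0.104]
    - [-15.5,23,8.5,0,0,0.104]
    - [-13,24.5,8.5,0,0,0.104]
    - [-10.5,25.5,8.5,0,0,0.104]

```text
t: 1.35
ee_pos: [481.1, 333.9, 117.3]
orientation: [-2.592, -1.775, 0.008]
ft_force: [-0.1, 1.3, 0.1]
width: 87.7
```

```bash
python3 plan.py 478 342 75 -19.4 3
python3 - <<'E'
from h import *
shot('top','top1');shot('side','side1')
f=load('top1')['frame'][:,:,::-1]; g=load('side1')['frame'][:,:,::-1]
cv2.imwrite('pics/e.png',np.hstack([cv2.resize(f[200:310,140:300],(640,440)),]))
cv2.imwrite('pics/e2.png',cv2.resize(g[40:240,180:380],(600,600)))
E
```

```text
n 3 at [481.1 333.9 117.3] yaw -21.2 dist [ -3.1   8.1 -42.3]
[2.2, -1.9, 14.1, -0.001, 0.001, -0.01]
[2.2, -1.9, 14.1, -0.001, 0.001, -0.01]
[2.2, -1.9, 14.1, -0.001, 0.001, -0.01]
```

View pics/e2.png

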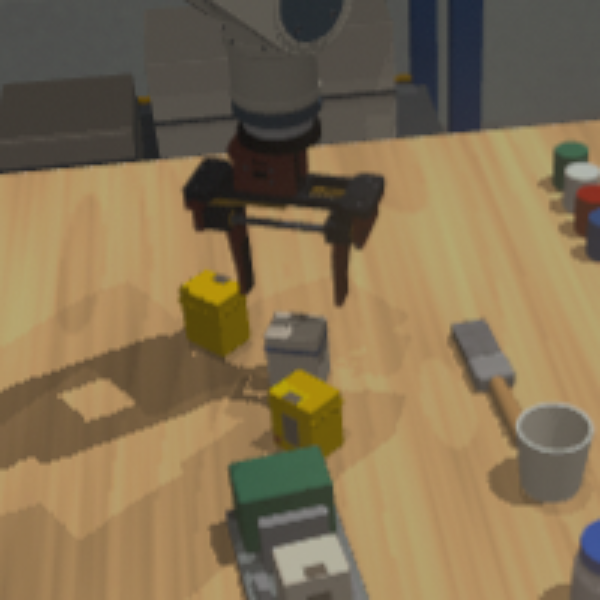

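The gripper stands squarely above the blue-banded half (about (298,335) in the crop), and the fingers clear both yellow blocks. I'm lowering.

move_arm:
  deltas:
    - [2.3,-2,14,0,0,-0.01]
    - [2.3,-2,14,0,0,-0.01]
    - [2.2,-2,14,0,0,-0.01]
    - [0,0,15,0,0,0]
    - [0,0,15,0,0,0]

```text
t: 1.87
ee_pos: [479.4, 342.3, 44.6]
orientation: [-2.561, -1.82, 0.003]
ft_force: [0.0, 0.4, 0.2]
width: 87.8
```

```bash
python3 plan.py 478.2 342.1 30 -19.4 3
```

```text
n 3 at [479.4 342.3  44.6] yaw -19.2 dist [ -1.2  -0.2 -14.6]
[-0.2, -0.3, 4.9, -0.0, 0.0, 0.001]
[-0.2, -0.3, 4.9, -0.0, 0.0, 0.001]
[-0.2, -0.3, 4.9, -0.0, 0.0, 0.001]
```

move_arm:
  deltas:
    - [-0.3,-0.5,7,0,0,0]
    - [-0.3,-0.5,7.5,0,0,0]
    - [0,0,0,0,0,0]

```text
t: 2.12
ee_pos: [474.7, 342.2, 26.7]
orientation: [-2.556, -1.826, 0.012]
ft_force: [-0.0, -0.4, -0.4]
width: 87.8
```

move_arm:
  deltas:
    - [0,0,0,0,0,0]
    - [0,0,0,0,0,0]
    - [0,0,0,0,0,0]
    - [0,0,0,0,0,0]
    - [0,0,0,0,0,0]
  hand: 1

```text
t: 2.53
ee_pos: [475.9, 343.5, 29.1]
orientation: [-2.554, -1.828, 0.006]
ft_force: [2.0, -0.1, -0.5]
width: 58.1
```

move_arm:
  deltas:
    - [0,0,0,0,0,0]
    - [0,0,0,0,0,0]
    - [0,0,-5,0,0,0]

```text
t: 2.78
ee_pos: [475.2, 342.9, 33.9]
orientation: [-2.555, -1.827, 0.009]
ft_force: [-0.6, 0.6, -3.3]
width: 56.2
```

move_arm:
  deltas:
    - [0,0,-25,0,0,0]
    - [0,0,-25,0,0,0]
    - [0,0,-25,0,0,0]
    - [0,0,-25,0,0,0]

```text
t: 3.12
ee_pos: [471.1, 340.1, 132.0]
orientation: [-2.554, -1.827, 0.032]
ft_force: [-0.0, 0.7, -3.0]
width: 56.3
```

```bash
python3 plan.py 467 -49.5 133 7 12
```

```text
n 12 at [471.1 340.1 132. ] yaw -18.9 dist [  -4.1 -389.6    1. ]
[-30.8, 10.2, 0.3, -0.001, 0.001, -0.038]
[-31.2, 9.0, 0.3, -0.001, 0.001, -0.038]
[-31.5, 7.8, 0.2, -0.001, 0.001, -0.038]
[-31.8, 6.6, 0.2, -0.001, 0.001, -0.038]
[-32.0, 5.4, 0.2, -0.001, 0.001, -0.038]
[-32.2, 4.2, 0.2, -0.001, 0.001, -0.038]
[-32.3, 3.0, 0.1, -0.001, 0.001, -0.038]
[-32.4, 1.8, 0.1, -0.001, 0.001, -0.038]
[-32.5, 0.6, 0.1, -0.001, 0.001, -0.038]
[-32.5, -0.6, 0.0, -0.001, 0.001, -0.038]
[-32.4, -1.9, -0.0, -0.001, 0.001, -0.038]
[-32.3, -3.1, -0.0, -0.001, 0.001, -0.038]
```

move_arm:
  deltas:
    - [-31,10,0.3,-0.001,0.001,-0.038]
    - [-31,9,0.3,-0.001,0.001,-0.038]
    - [-31.5,8,0.2,-0.001,0.001,-0.038]
    - [-32,6.5,0.2,-0.001,0.001,-0.038]
    - [-32,5.5,0.2,-0.001,0.001,-0.038]

```text
t: 3.53
ee_pos: [473.8, 180.8, 140.4]
orientation: [2.354, 2.081, 0.007]
ft_force: [-0.1, -0.3, -3.5]
width: 56.3
```

move_arm:
  deltas:
    - [-32,4,0.2,-0.001,0.001,-0.038]
    - [-32,3,0.1,-0.001,0.001,-0.038]
    - [-32.5,2,0.1,-0.001,0.001,-0.038]
    - [-32.5,0.6,0.1,-0.001,0.001,-0.038]
    - [-30,-0.6,0,-0.001,0.001,-0.038]

```text
t: 3.95
ee_pos: [473.1, 13.8, 140.8]
orientation: [2.132, 2.306, 0.019]
ft_force: [1.1, -0.3, -2.8]
width: 56.4
```

```bash
python3 plan.py 467 -49.5 125 7 4
```

```text
n 4 at [473.1  13.8 140.8] yaw 4.5 dist [ -6.1 -63.3 -15.8]
[-15.7, -2.8, 3.8, 0.002, -0.002, -0.011]
[-15.7, -3.0, 3.8, 0.002, -0.002, -0.011]
[-15.6, -3.1, 3.9, 0.002, -0.002, -0.011]
[-15.6, -3.3, 3.9, 0.002, -0.002, -0.011]
```

move_arm:
  deltas:
    - [-15.7,-3,4,0.002,-0.002,-0.011]
    - [-15.7,-3,4,0.002,-0.002,-0.011]
    - [-15.6,-3,4,0.002,-0.002,-0.011]
    - [-15,-3.3,4,0.002,-0.002,-0.011]
    - [0,0,0,0,0,0]

```text
t: 4.37
ee_pos: [465.1, -57.5, 125.7]
orientation: [2.082, 2.349, 0.0]
ft_force: [-0.7, 0.1, -2.2]
width: 56.4
```

```bash
python3 plan.py 467 -49.5 105 7 3
python3 - <<'E'
from h import *
shot('top','top2');shot('side','side2')
f=load('top2')['frame'][:,:,::-1]; g=load('side2')['frame'][:,:,::-1]
cv2.imwrite('pics/e3.png',cv2.resize(f[200:310,280:510],None,fx=3,fy=3))
cv2.imwrite('pics/e4.png',cv2.resize(g[160:340,220:380],None,fx=3.3,fy=3.3,interpolation=cv2.INTER_CUBIC))
E
```

```text
n 3 at [465.1 -57.5 125.7] yaw 6.9 dist [  1.9   8.  -20.7]
[2.6, 0.9, 6.9, 0.001, 0.001, -0.001]
[2.6, 1.0, 6.9, 0.001, 0.001, -0.001]
[2.6, 1.0, 6.9, 0.001, 0.001, -0.001]
```

View pics/e4.png

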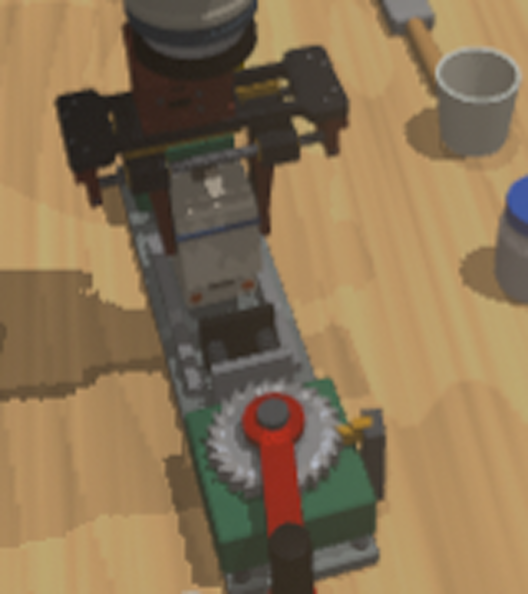

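View pics/e3.png

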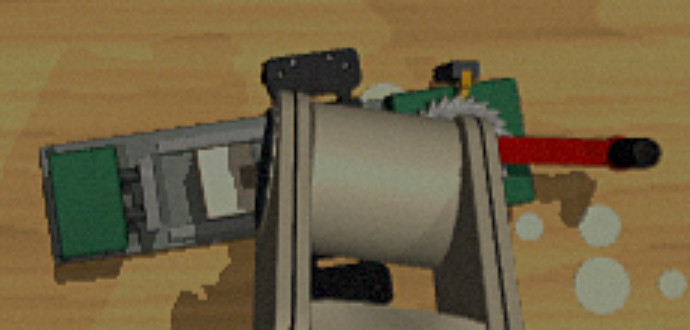

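The side view shows the half held upright, with its band visible. Before lowering, I cross-check the clamp frame with the side camera.

```bash
python3 - <<'E'
from h import *
t=np.radians(97.0); xc=np.array([np.cos(t),np.sin(t),0]); yc=np.array([-xc[1],xc[0],0]); w=np.array([483.8,-186,0])
W=lambda x,y,z: w+x*xc+y*yc+[0,0,z]
pts=[W(x,y,85) for x in(166,211) for y in(-28,28)]+[W(110.5,y,75) for y in(-27,27)]+[W(x,y,27) for x in(240,95) for y in(-31,31)]+[W(x,y,81) for x in(275,) for y in(-40,40)]+[W(0,0,97)]
for nm,roi,s in(('side0',(245,180,340,330),5),('top0',(285,225,445,295),5)):
    im=load(nm); x0,y0,x1,y1=roi
    a=cv2.resize(im['frame'][y0:y1,x0:x1,::-1],None,fx=s,fy=s,interpolation=cv2.INTER_CUBIC); a=cv2.convertScaleAbs(a,alpha=1.4)
    for p in proj(im,pts): 
        q=((p-[x0,y0]+.5)*s).astype(int); cv2.drawMarker(a,tuple(int(i) for i in q),(255,0,255),cv2.MARKER_CROSS,10)
    if a.shape[0]>600: a=cv2.resize(a,None,fx=600/a.shape[0],fy=600/a.shape[0])
    cv2.imwrite(f'pics/ov_{nm}.png',a)
E
```

```text
(no output)
```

View pics/ov_side0.png

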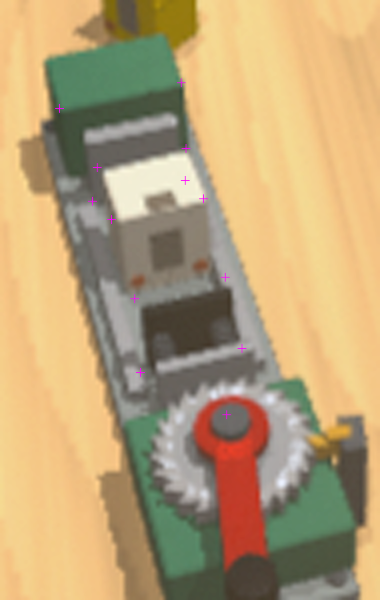

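View pics/ov_top0.png

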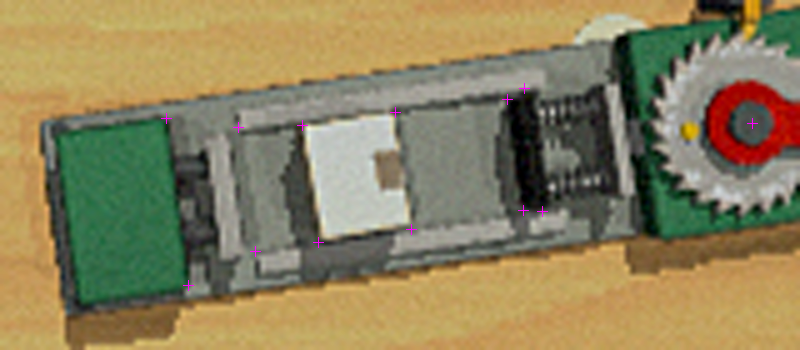

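```bash
python3 - <<'E'
from h import *
from scipy.spatial.transform import Rotation as R
o=ctrl.get_obs(); P=o['ee_pos']; M=R.from_rotvec(o['orientation']).as_matrix(); print(P.round(1))
t=np.radians(97); xb=np.array([np.cos(t),np.sin(t),0]); yb=np.array([-xb[1],xb[0],0])
pts=[P+x*xb+y*yb+[0,0,z] for x,z in((-22.5,40),(22.5,40),(-22.5,-30)) for y in(-28,28)]
im=load('side2'); x0,y0,x1,y1=255,190,320,270; s=9
a=cv2.resize(im['frame'][y0:y1,x0:x1,::-1],None,fx=s,fy=s,interpolation=cv2.INTER_CUBIC); a=cv2.convertScaleAbs(a,alpha=1.6)
for p in proj(im,pts):
    q=((p-[x0,y0]+.5)*s).astype(int); cv2.drawMarker(a,tuple(int(i) for i in q),(255,0,255),cv2.MARKER_CROSS,12)
cv2.imwrite('pics/ov2.png',cv2.resize(a,None,fx=.8,fy=.8))
E
```

```text
[465.6 -55.9 126.1]
```

View pics/ov2.png

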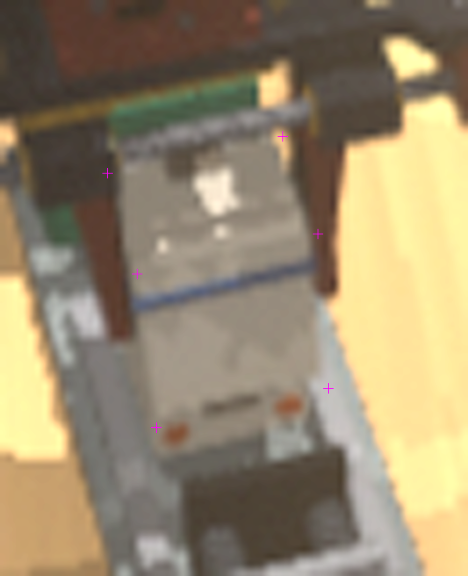

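```bash
python3 - <<'E'
from meas import *
im=load('side0'); f=im['frame']; hsv=cv2.cvtColor(f,cv2.COLOR_RGB2HSV); H,S,V=[hsv[...,i].astype(int) for i in range(3)]
x0,y0=265,140
print('loose/fix V samples',[ (p,hsv[p[1],p[0]].tolist()) for p in((280,148),(280,160),(283,222),(283,240))])
# blue lid, cover top for cross-check of the two cams
top=load('top0'); ht=cv2.cvtColor(top['frame'],cv2.COLOR_RGB2HSV).astype(int)
for nm,im,roi in(('side',im,(365,205,405,240)),('top',top,(345,140,385,180))):
    h=cv2.cvtColor(im['frame'],cv2.COLOR_RGB2HSV).astype(int)
    m=(h[...,0]>100)&(h[...,0]<130)&(h[...,1]>130)&(h[...,2]>60)
    c=blob(im,m,roi); print(nm,cv2.boundingRect(c)); P=np.array([onz(im,u,v,85) [:2] for u,v in c[:,0]],np.float32); print(cv2.minEnclosingCircle(P), P[:,0].min(),P[:,0].max(),P[:,1].min(),P[:,1].max())
im=load('side0')
a=cv2.resize(f[130:200,235:305,::-1],None,fx=8,fy=8,interpolation=cv2.INTER_CUBIC);a=cv2.convertScaleAbs(a,alpha=1.5)
b=cv2.resize(f[205:275,255:325,::-1],None,fx=8,fy=8,interpolation=cv2.INTER_CUBIC);b=cv2.convertScaleAbs(b,alpha=1.5)
cv2.imwrite('pics/s.png',a);cv2.imwrite('pics/s2.png',b)
E
```

```text
loose/fix V samples [((280, 148), [26, 31, 174]), ((280, 160), [18, 48, 90]), ((283, 222), [26, 31, 173]), ((283, 240), [18, 63, 69])]
side (375, 214, 22, 15)
((712.191162109375, -30.33824920654297), 25.99537467956543) 686.3104 737.25616 -54.689983 -4.357132
top (354, 148, 23, 22)
((705.74853515625, -26.283418655395508), 27.558080673217773) 679.79346 731.71686 -52.6749 1.0621029
```

View pics/s2.png

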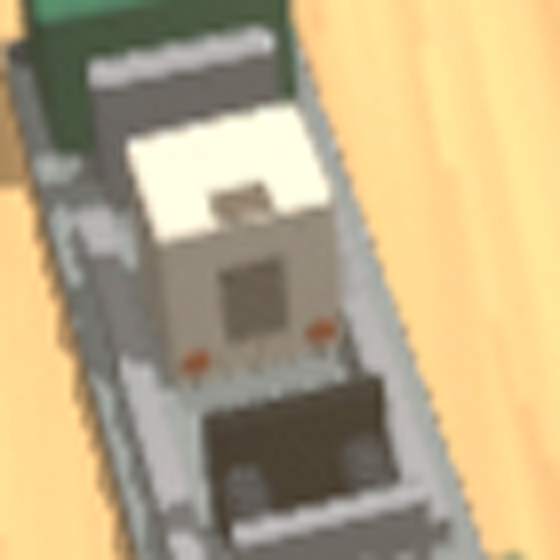

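View pics/s.png

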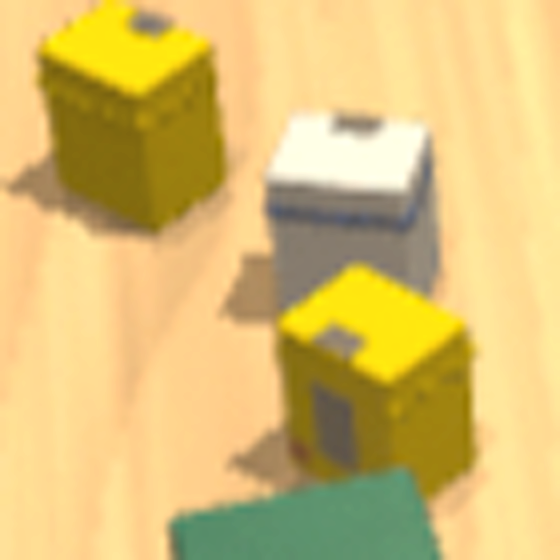

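```bash
python3 - <<'E'
from h import *
im=load('side2'); P=np.array([465.4,-56.5,126])
t=np.radians(97); xb=np.array([np.cos(t),np.sin(t),0]); yb=np.array([-xb[1],xb[0],0])
print('pred band',proj(im,[P-22.5*xb+y*yb+[0,0,30] for y in(28,-28)]).round(1).tolist(),'meas 273.0,231.6 298.3,226.3')
m=[onz(im,273.0,231.6,156),onz(im,298.3,226.3,156)]; print('held center',(np.mean(m,0)+22.5*xb).round(1), np.linalg.norm(m[0]-m[1]))
w=np.array([483.8,-186,0])
im=load('side0')
m=[onz(im,273.9,234.9,85),onz(im,295.8,230.4,85)]; d=np.mean(m,0)-w; print('fixed face',np.mean(m,0),d@xb,d@yb,np.linalg.norm(m[0]-m[1]))
# pad top corners, rail inner top at z27 near (s2: rail left inner ... )
for n,p in dict(padL=(205,418),padR=(380,380)).items():
    q=onz(im,p[0]/8+254.5,p[1]/8+204.5,75); print(n,((q-w)@xb).round(1),((q-w)@yb).round(1))
for n,p in dict(railLin=(190,490),railLin2=(130,250),railRin=(395,440),railRin2=(350,335)).items():
    q=onz(im,p[0]/8+254.5,p[1]/8+204.5,27); print(n,((q-w)@xb).round(1),((q-w)@yb).round(1))
E
```

```text
pred band [[273.9, 230.9], [298.9, 225.5]] meas 273.0,231.6 298.3,226.3
held center [463.6 -58.5 156. ] 56.470330079200465
fixed face [465.50798765 -24.4556269   85.        ] 162.56948137519305 -1.5316402145892412 53.413954581125424
padL 101.5 24.4
padR 100.4 -27.1
railLin 116.0 29.5
railLin2 216.8 27.2
railRin 116.5 -34.0
railRin2 161.2 -31.3
```

```bash
python3 plan.py 469.5 -51 120 7 3
```

```text
n 3 at [465.6 -55.9 126.1] yaw 6.9 dist [ 3.9  4.9 -6.1]
[1.5, 1.5, 2.0, 0.001, 0.0, -0.001]
[1.5, 1.5, 2.0, 0.001, 0.0, -0.001]
[1.5, 1.5, 2.0, 0.001, 0.0, -0.001]
```

move_arm:
  deltas:
    - [1.5,1.5,2,0,0,0]
    - [1.5,1.5,2,0,0,0]
    - [1.5,1.5,2,0,0,0]
    - [0,0,0,0,0,0]

```text
t: 4.8
ee_pos: [470.5, -48.0, 120.5]
orientation: [2.081, 2.349, 0.004]
ft_force: [0.2, -0.6, -2.3]
width: 55.8
```

```bash
python3 plan.py 469.5 -51 95 7 3
```

```text
n 3 at [470.5 -48.  120.5] yaw 6.9 dist [ -1.   -3.  -25.5]
[-0.9, -0.5, 8.5, 0.001, 0.0, -0.0]
[-0.9, -0.5, 8.5, 0.001, 0.0, -0.0]
[-0.9, -0.5, 8.5, 0.001, 0.0, -0.0]
```

move_arm:
  deltas:
    - [-0.9,-0.3,6,0,0,0]
    - [-0.9,-0.3,6,0,0,0]
    - [-0.5,-0.2,6,0,0,0]
    - [0,0,5,0,0,0]
    - [0,0,0,0,0,0]

```text
t: 5.22
ee_pos: [470.2, -49.0, 95.0]
orientation: [2.077, 2.352, 0.004]
ft_force: [0.5, 0.4, -3.4]
width: 56.2
```

```bash
python3 plan.py 469.5 -51 80 7 3
```

```text
n 3 at [470.2 -49.   95. ] yaw 7.1 dist [ -0.7  -2.  -15. ]
[-0.6, -0.4, 5.0, 0.001, 0.0, 0.001]
[-0.6, -0.3, 5.0, 0.001, 0.0, 0.001]
[-0.6, -0.3, 5.0, 0.001, 0.0, 0.001]
```

move_arm:
  deltas:
    - [-1.5,-0.3,6,0,0,0]
    - [-1,-0.3,6,0,0,0]
    - [-0.5,0,6,0,0,0]
    - [0,0,6,0,0,0]
    - [0,0,2,0,0,0]

```text
t: 5.63
ee_pos: [470.1, -52.7, 66.1]
orientation: [2.078, 2.351, 0.004]
ft_force: [1.0, 0.0, -2.0]
width: 56.3
```

```bash
python3 plan.py 469.5 -51 62 7 3
python3 - <<'E'
from h import *
im=shot('side','side3');f=im['frame']
b=cv2.resize(f[185:275,245:325,::-1],None,fx=7,fy=7,interpolation=cv2.INTER_CUBIC);b=cv2.convertScaleAbs(b,alpha=1.7)
cv2.imwrite('pics/s3.png',cv2.resize(b,None,fx=.95,fy=.95))
E
```

```text
n 3 at [470.1 -52.7  66.1] yaw 7.1 dist [-0.6  1.7 -4.1]
[0.6, -0.1, 1.4, 0.001, 0.0, 0.0]
[0.6, -0.1, 1.4, 0.001, 0.0, 0.0]
[0.6, -0.1, 1.4, 0.001, 0.0, 0.0]
```

View pics/s3.png

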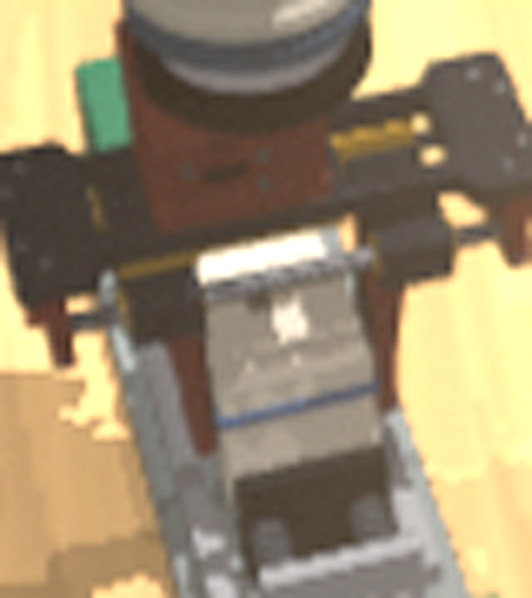

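The held half lines up laterally with the pad (edges 231–386 against pad 237–388) and sits between the pad and the fixed half. I'll lower gently, watching the force.

move_arm:
  deltas:
    - [0.8,-0.1,3,0,0,0]
    - [0.5,0,3,0,0,0]
    - [0,0,3,0,0,0]
    - [0,0,2,0,0,0]

```text
t: 6.02
ee_pos: [470.2, -51.4, 54.3]
orientation: [2.078, 2.351, 0.005]
ft_force: [-0.8, 0.2, -2.5]
width: 56.2
```

move_arm:
  deltas:
    - [0,0,3,0,0,0]
    - [0,0,2.5,0,0,0]
    - [0,0,1.5,0,0,0]
    - [0,0,0,0,0,0]

```text
t: 6.35
ee_pos: [470.3, -51.2, 46.4]
orientation: [2.078, 2.351, 0.005]
ft_force: [-0.1, 0.9, -2.7]
width: 56.3
```

move_arm:
  deltas:
    - [0,0,1,0,0,0]
    - [0,0,1,0,0,0]
    - [0,0,0,0,0,0]

```text
t: 6.6
ee_pos: [470.5, -51.3, 44.4]
orientation: [2.078, 2.351, 0.005]
ft_force: [0.4, -0.8, -2.9]
width: 56.2
```

move_arm:
  deltas:
    - [0,0,1,0,0,0]
    - [0,0,0,0,0,0]

```text
t: 6.77
ee_pos: [471.1, -51.3, 43.9]
orientation: [2.077, 2.35, 0.006]
ft_force: [-1.7, 0.1, -2.8]
width: 56.1
```

move_arm:
  deltas:
    - [0,0,1,0,0,0]
    - [0,0,1,0,0,0]
    - [0,0,0,0,0,0]

```text
t: 7.02
ee_pos: [471.7, -51.4, 43.7]
orientation: [2.076, 2.35, 0.007]
ft_force: [0.1, 0.9, -2.6]
width: 56.2
```

move_arm:
  deltas:
    - [0,0.5,2.5,0,0,0]
    - [0,0,0,0,0,0]

```text
t: 7.18
ee_pos: [472.2, -51.4, 43.1]
orientation: [2.076, 2.35, 0.006]
ft_force: [-1.3, -0.4, -3.3]
width: 55.7
```

```bash
python3 - <<'E'
from h import *
im=shot('side','side4');f=im['frame']
b=cv2.resize(f[190:275,250:325,::-1],None,fx=7,fy=7,interpolation=cv2.INTER_CUBIC);b=cv2.convertScaleAbs(b,alpha=1.7)
cv2.imwrite('pics/s4.png',b)
o=ctrl.get_obs();print(o['ee_pos'],o['ft_force'],o['qvel'].round(3),o['moment'])
E
```

```text
[472.20044074 -51.39031183  42.96167906] [-0.95074359 -0.24488956 -2.28040945] [ 0.     0.014  0.004  0.002 -0.018  0.   ] [-0.12393342  0.16107436 -0.00578561]
```

View pics/s4.png

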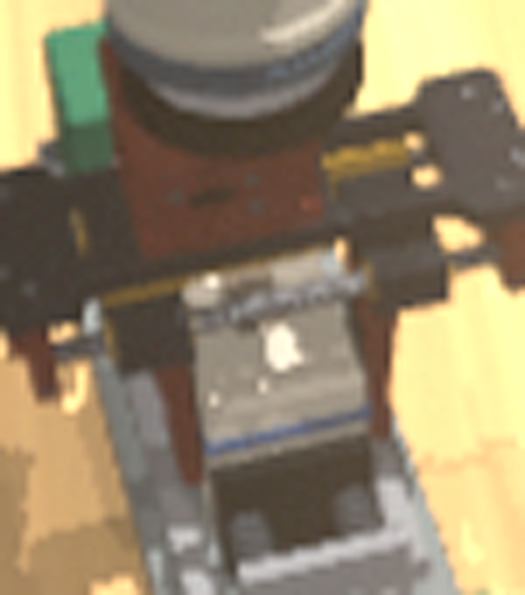

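move_arm:
  deltas:
    - [0,-1,2,0,0,0]
    - [0,-1,2,0,0,0]
    - [0,0,0,0,0,0]

```text
t: 7.48
ee_pos: [472.2, -51.4, 43.1]
orientation: [2.074, 2.348, 0.01]
ft_force: [-3.0, -0.6, -4.5]
width: 56.0
```

```bash
python3 - <<'E'
from h import *
o=ctrl.get_obs();print(o['qpos'].round(3),o['ft_force'],o['moment'],o['ee_pos'])
E
```

```text
[-1.340e-01  5.120e-01  2.061e+00  1.000e-03  5.570e-01 -2.590e-01] [-2.95367215 -0.64878339 -4.50390204] [-0.14914376  0.48060552  0.02375308] [472.22201662 -51.42102323  43.08546327]
```

move_arm:
  deltas:
    - [0,0,0,0,0,0]
    - [0,0,0,0,0,0]
  hand: 0.15

```text
t: 7.65
ee_pos: [472.2, -51.4, 42.9]
orientation: [2.074, 2.348, 0.011]
ft_force: [0.1, -0.1, -2.7]
width: 56.1
```

move_arm:
  deltas:
    - [0,-1,5,0,0,0]

```text
t: 7.73
ee_pos: [472.5, -51.7, 39.5]
orientation: [2.072, 2.347, 0.012]
ft_force: [-7.0, 0.1, 48.1]
width: 56.0
```

```bash
python3 - <<'E'
from h import *
o=ctrl.get_obs();print(o['qpos'].round(3),o['qvel'].round(3),o['ft_force'],o['moment'],o['ee_pos'],o['joint_torque'].round(1))
E
```

```text
[-1.340e-01  5.190e-01  2.063e+00  1.000e-03  5.460e-01 -2.600e-01] [-0.008  0.099  0.02  -0.004 -0.148 -0.008] [-6.96674148  0.06899998 48.05663983] [-0.23160947  2.09611347  0.01886798] [472.45712619 -51.69674105  39.53212966] [  0.2 -25.3  -9.2   0.3  -2.7   0.1]
```

move_arm:
  deltas:
    - [0,0,0,0,0,0]

```text
t: 7.82
ee_pos: [472.3, -51.8, 39.6]
orientation: [2.072, 2.347, 0.012]
ft_force: [-2.6, 0.6, -4.0]
width: 56.0
```

```bash
python3 - <<'E'
from h import *
im=shot('side','side5');f=im['frame']
b=cv2.resize(f[190:275,250:325,::-1],None,fx=7,fy=7,interpolation=cv2.INTER_CUBIC);b=cv2.convertScaleAbs(b,alpha=1.7)
cv2.imwrite('pics/s5.png',b)
E
```

```text
(no output)
```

View pics/s5.png

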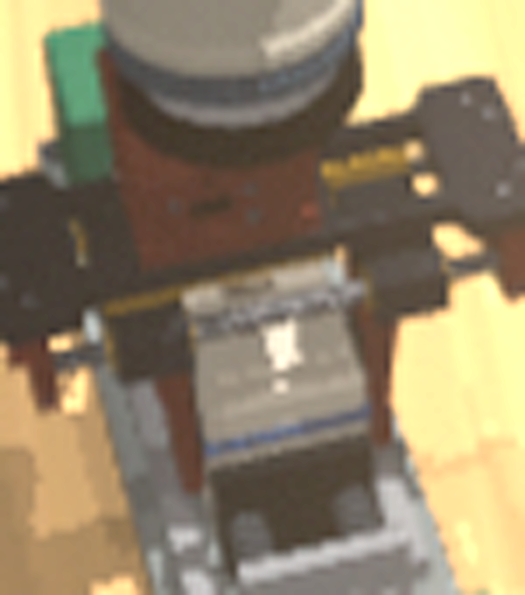

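The band has stayed at row 430 although the gripper dropped, so the half was already on the bed floor. I'm releasing.

move_arm:
  deltas:
    - [0,0,0,0,0,0]
    - [0,0,0,0,0,0]
    - [0,0,0,0,0,0]
    - [0,0,0,0,0,0]
  hand: -0.8

```text
t: 8.2
ee_pos: [473.1, -51.9, 38.4]
orientation: [2.072, 2.346, 0.013]
ft_force: [0.3, -0.1, -0.3]
width: 77.9
```

move_arm:
  deltas:
    - [0,0,-15,0,0,0]
    - [0,0,-30,0,0,0]
    - [0,0,-38,0,0,0]
    - [0,0,-38,0,0,0]
    - [0,0,-30,0,0,0]

```text
t: 8.62
ee_pos: [466.4, -51.1, 187.3]
orientation: [-2.078, -2.353, 0.001]
ft_force: [1.1, -0.6, 0.6]
width: 78.7
```

```bash
python3 - <<'E'
from h import *
o=ctrl.get_obs();print(o['ee_pos'],o['orientation'])
im=shot('side','side6');f=im['frame']
b=cv2.resize(f[190:290,245:335,::-1],None,fx=6,fy=6,interpolation=cv2.INTER_CUBIC);b=cv2.convertScaleAbs(b,alpha=1.7)
cv2.imwrite('pics/s6.png',b)
E
```

```text
[466.44426401 -51.10928519 187.33853923] [-2.07828663e+00 -2.35257487e+00  1.30644250e-03]
```

View pics/s6.png

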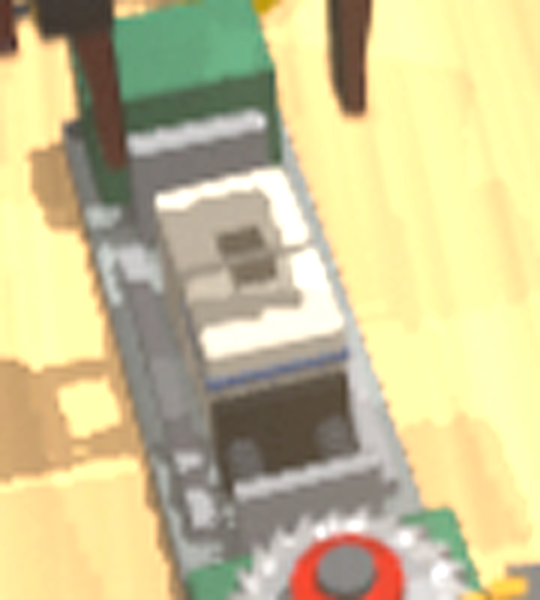

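Both halves stand flush in the bed with their pouring marks meeting. Next is the lever.

```bash
cat > lev.py <<'E'
from plan import *
C=np.array([487.,-186.])
def tgt(q,r=125): a=np.radians(242.5)+q; return C+r*np.array([np.cos(a),np.sin(a)]), np.degrees(a)-270
def where(o=None):
    o=o or ctrl.get_obs(); d=o['ee_pos'][:2]-C; a=np.arctan2(d[1],d[0])%(2*np.pi)
    y=R.from_rotvec(o['orientation']).as_matrix()[:,1]; yy=np.degrees(np.arctan2(y[1],y[0]))
    t=np.array([-np.sin(a),np.cos(a)]); f=o['ft_force'][:2]
    print('q %.3f r %.1f z %.1f yawerr %.1f Ftan %.1f Frad %.1f w %.1f t %.2f'%(a-np.radians(242.5),np.hypot(*d),o['ee_pos'][2],yy-(np.degrees(a)-270),f@t,f@d/np.hypot(*d),o['width'],o['t']))
def arc(q0,q1,n,z=None,o=None):
    """rows from the present pose along arc"""
    o=o or ctrl.get_obs(); P=np.array(o['ee_pos']); Q=R.from_rotvec(o['orientation'])
    zz=z or P[2]
    for i in range(1,n+1):
        p,yaw=tgt(q0+(q1-q0)*i/n); t=np.radians(yaw); y=np.array([np.cos(t),np.sin(t),0]); zv=np.array([0,0,-1.]); T=R.from_matrix(np.c_[np.cross(y,zv),y,zv])
        d=np.array([*p,P[2]+(zz-P[2])])-P; dr=(Q.inv()*T).as_rotvec()
        print(np.r_[(Q.as_matrix().T@d).round(1),dr.round(3)].tolist()); P=P+d;Q=T
E
python3 - <<'E'
from lev import *
p,y=tgt(.43); print(p,y); plan([*p,185],y)
im=load('side6'); g=im['frame'][280:370,270:350,::-1]; cv2.imwrite('pics/p.png',cv2.convertScaleAbs(cv2.resize(g,None,fx=6,fy=6,interpolation=cv2.INTER_CUBIC),alpha=1.5))
P=[[*p,148]]; print(proj(im,P))
E
```

```text
[ 480.75690542 -310.84399773] -2.8628148093746404
n 7 at [469.6 -51.5 192.3] yaw 7.1 dist [  11.1 -259.3   -7.3]
[-37.0, -3.0, 1.0, 0.001, 0.0, 0.025]
[-37.0, -2.1, 1.0, 0.001, 0.0, 0.025]
[-37.1, -1.2, 1.0, 0.001, 0.0, 0.025]
[-37.1, -0.2, 1.0, 0.001, 0.0, 0.025]
[-37.1, 0.7, 1.0, 0.001, 0.0, 0.025]
[-37.0, 1.6, 1.0, 0.001, 0.0, 0.025]
[-37.0, 2.5, 1.0, 0.001, 0.0, 0.025]
[[307.3111191  322.14913176]]
```

View pics/p.png

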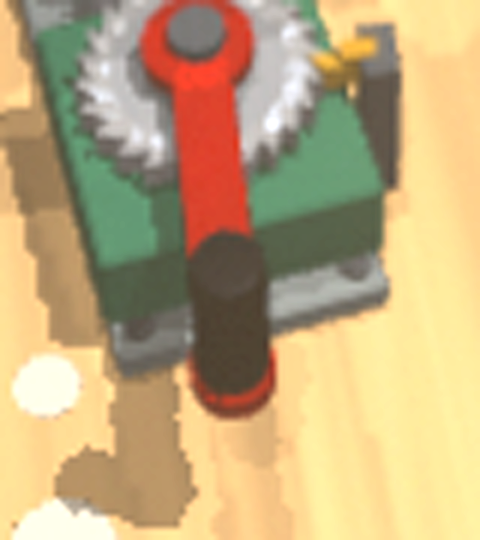

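The post top is at (307.3,323.2), and my prediction was (307.3,322.1), so the frame agrees. I'm going above it.

move_arm:
  deltas:
    - [-37,-3,1,0,0,0.025]
    - [-37,-2,1,0,0,0.025]
    - [-37,-1,1,0,0,0.025]
    - [-37,0,1,0,0,0.025]
    - [-37,0.7,1,0,0,0.025]
  hand: -0.3

```text
t: 9.08
ee_pos: [482.4, -237.5, 192.5]
orientation: [2.205, 2.218, 0.018]
ft_force: [0.3, -0.4, 0.3]
width: 57.0
```

```bash
python3 - <<'E'
from lev import *
p,y=tgt(.43); plan([*p,170],y,n=3)
E
```

```text
n 3 at [ 482.4 -237.5  192.5] yaw 0.3 dist [ -1.6 -73.4 -22.5]
[-24.4, -0.8, 7.5, 0.006, 0.001, 0.019]
[-24.4, -0.3, 7.5, 0.006, 0.001, 0.019]
[-24.5, 0.2, 7.5, 0.006, 0.001, 0.019]
```

move_arm:
  deltas:
    - [-24.4,-0.8,7,0.006,0,0.019]
    - [-24,-0.3,7,0.006,0,0.019]
    - [-22,0,7,0.006,0,0.019]
    - [0,0,0,0,0,0]

```text
t: 9.42
ee_pos: [480.9, -318.8, 169.9]
orientation: [2.284, 2.149, -0.002]
ft_force: [0.4, 0.4, 0.1]
width: 57.2
```

```bash
python3 - <<'E'
from lev import *
where(); p,y=tgt(.43); plan([*p,105],y,n=4)
E
```

```text
q 0.434 r 132.9 z 169.9 yawerr -0.8 Ftan 0.4 Frad -0.4 w 57.2 t 9.42
n 4 at [ 480.9 -318.8  169.9] yaw -3.5 dist [ -0.1   7.9 -64.9]
[2.1, -0.2, 16.2, 0.001, 0.001, -0.003]
[2.0, -0.2, 16.2, 0.001, 0.001, -0.003]
[2.0, -0.2, 16.2, 0.001, 0.001, -0.003]
[2.0, -0.2, 16.2, 0.001, 0.001, -0.003]
```

move_arm:
  deltas:
    - [3.5,-0.2,16,0,0,-0.003]
    - [2.5,-0.2,16,0,0,-0.003]
    - [1,-0.2,15,0,0,-0.003]
    - [0,0,12,0,0,-0.003]
    - [0,0,0,0,0,0]

```text
t: 9.83
ee_pos: [480.8, -311.6, 107.6]
orientation: [2.273, 2.16, 0.0]
ft_force: [0.2, -0.1, -0.8]
width: 57.1
```

```bash
python3 - <<'E'
from lev import *
where()
im=shot('side','side7'); g=im['frame'][230:370,250:370,::-1]; cv2.imwrite('pics/p2.png',cv2.convertScaleAbs(cv2.resize(g,None,fx=4,fy=4,interpolation=cv2.INTER_CUBIC),alpha=1.5))
E
```

```text
q 0.431 r 125.7 z 107.6 yawerr -0.1 Ftan 0.2 Frad 0.1 w 57.1 t 9.83
```

View pics/p2.png

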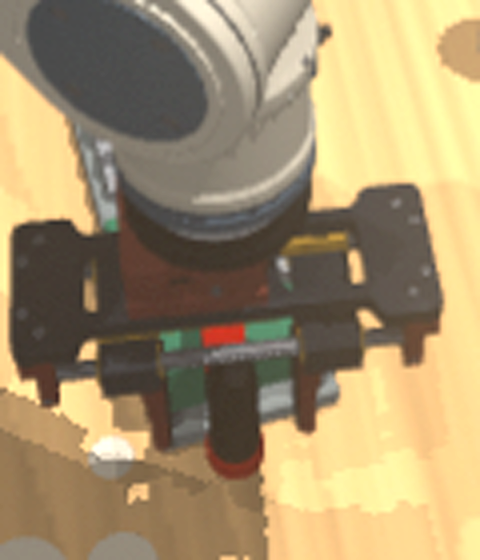

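```bash
python3 - <<'E'
from lev import *
arc(.431,1.13,7,z=106)
print(); arc(1.2,0.1,11)
E
```

```text
[1.5, 12.1, 2.6, 0.005, 0.005, -0.102]
[0.6, 12.5, 0.0, 0.0, 0.0, -0.1]
[0.6, 12.5, 0.0, 0.0, 0.0, -0.1]
[0.6, 12.5, 0.0, 0.0, 0.0, -0.1]
[0.6, 12.5, 0.0, 0.0, 0.0, -0.1]
[0.6, 12.5, 0.0, 0.0, 0.0, -0.1]
[0.6, 12.5, 0.0, 0.0, 0.0, -0.1]

[28.0, 77.2, 0.3, 0.003, 0.006, -0.671]
[0.6, -12.5, 0.0, 0.0, 0.0, 0.1]
[0.6, -12.5, 0.0, 0.0, 0.0, 0.1]
[0.6, -12.5, 0.0, 0.0, 0.0, 0.1]
[0.6, -12.5, 0.0, 0.0, 0.0, 0.1]
[0.6, -12.5, 0.0, 0.0, 0.0, 0.1]
[0.6, -12.5, 0.0, 0.0, 0.0, 0.1]
[0.6, -12.5, 0.0, 0.0, 0.0, 0.1]
[0.6, -12.5, 0.0, 0.0, 0.0, 0.1]
[0.6, -12.5, 0.0, 0.0, 0.0, 0.1]
[0.6, -12.5, 0.0, 0.0, 0.0, 0.1]
```

move_arm:
  deltas:
    - [0,0,0,0,0,0]
    - [0,0,0,0,0,0]
    - [0,0,0,0,0,0]
  hand: 0.34

```text
t: 10.13
ee_pos: [482.1, -311.1, 110.1]
orientation: [2.27, 2.16, 0.001]
ft_force: [-0.4, 0.4, 0.6]
width: 40.5
```

move_arm:
  deltas:
    - [1,3,1.5,0,0,-0.03]
    - [0.6,12.5,0.5,0,0,-0.1]
    - [0.6,12.5,0,0,0,-0.1]
    - [0.6,12.5,0,0,0,-0.1]

```text
t: 10.47
ee_pos: [520.7, -305.5, 110.9]
orientation: [1.874, 2.513, -0.003]
ft_force: [-2.2, -0.3, -1.3]
width: 28.9
```

```bash
python3 -c "
from lev import *
where()"
```

```text
q 0.755 r 124.2 z 110.9 yawerr 0.8 Ftan -2.2 Frad -0.3 w 28.9 t 10.47
```

move_arm:
  deltas:
    - [0.8,12.5,0,0,0,-0.1]
    - [0.6,12.5,0,0,0,-0.1]
    - [0.6,12.5,0,0,0,-0.1]
    - [0.6,9,0,0,0,-0.08]
    - [0,0,0,0,0,0]

```text
t: 10.88
ee_pos: [564.0, -283.2, 113.6]
orientation: [1.331, 2.837, -0.008]
ft_force: [-0.8, -0.6, -0.8]
width: 29.2
```

```bash
python3 -c "
from lev import *
where()"
```

```text
q 1.150 r 124.0 z 113.6 yawerr 1.4 Ftan -1.0 Frad -0.0 w 29.2 t 10.88
```

move_arm:
  deltas:
    - [0.6,8,2,0,0,-0.06]
    - [0,3,2,0,0,0]
    - [0,0,0,0,0,0]

```text
t: 11.13
ee_pos: [572.5, -276.4, 111.7]
orientation: [1.251, 2.87, -0.01]
ft_force: [0.4, -0.7, 0.8]
width: 29.1
```

```bash
python3 -c "
from lev import *
where()"
```

```text
q 1.237 r 124.5 z 111.7 yawerr -0.5 Ftan -0.2 Frad 0.8 w 29.1 t 11.13
```

move_arm:
  deltas:
    - [0.6,-14,0.3,0,0,0.11]
    - [0.8,-14.5,0.3,0,0,0.115]
    - [0.8,-14.5,0.3,0,0,0.115]
    - [0.8,-14.5,0.3,0,0,0.115]
    - [0.8,-14.5,0.3,0,0,0.115]

```text
t: 11.55
ee_pos: [510.9, -309.0, 111.9]
orientation: [2.045, 2.358, 0.003]
ft_force: [1.2, 0.5, 0.5]
width: 28.7
```

```bash
python3 -c "
from lev import *
where()"
```

```text
q 0.672 r 125.3 z 111.9 yawerr -2.8 Ftan 1.3 Frad -0.3 w 28.7 t 11.55
```

move_arm:
  deltas:
    - [0.8,-14.5,0.5,0,0,0.1]
    - [0.8,-14.5,0.5,0,0,0.1]
    - [0.8,-14.5,0.5,0,0,0.1]
    - [0.8,-14.5,0.5,0,0,0.1]
    - [0.8,-10,0.5,0,0,0.09]

```text
t: 11.97
ee_pos: [442.6, -304.7, 111.1]
orientation: [2.591, 1.726, 0.02]
ft_force: [1.7, 0.1, 0.1]
width: 29.2
```

```bash
python3 -c "
from lev import *
where()"
```

```text
q 0.122 r 126.7 z 111.1 yawerr -2.1 Ftan 1.6 Frad -0.7 w 29.2 t 11.97
```

move_arm:
  deltas:
    - [1,-9,0.5,0,0,0.03]
    - [0.5,-4,0.5,0,0,0.02]
    - [0,0,0,0,0,0]

```text
t: 12.22
ee_pos: [429.3, -299.2, 111.3]
orientation: [2.647, 1.633, 0.025]
ft_force: [0.1, 0.6, -0.2]
width: 29.1
```

```bash
python3 -c "
from lev import *
where()
im=shot('top','top8');im=shot('side','side8'); g=im['frame'][190:290,245:335,::-1]; cv2.imwrite('pics/p8.png',cv2.convertScaleAbs(cv2.resize(g,None,fx=6,fy=6,interpolation=cv2.INTER_CUBIC),alpha=1.5))
f=load('top8')['frame'][215:300,285:510,::-1]; cv2.imwrite('pics/t8.png',cv2.convertScaleAbs(cv2.resize(f,None,fx=3.5,fy=3.5,interpolation=cv2.INTER_CUBIC),alpha=1.5))
"
```

```text
q 0.009 r 127.0 z 111.3 yawerr 0.3 Ftan -0.2 Frad -0.5 w 29.1 t 12.22
```

View pics/t8.png

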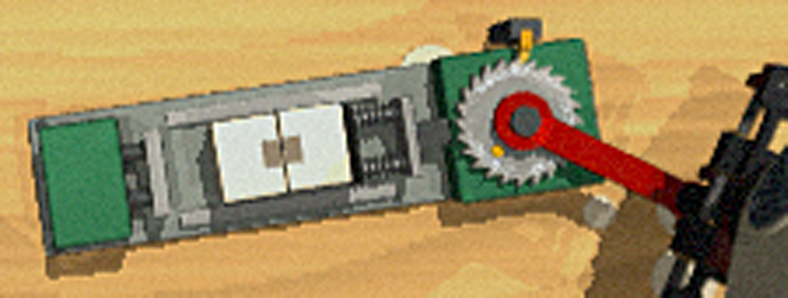

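View pics/p8.png

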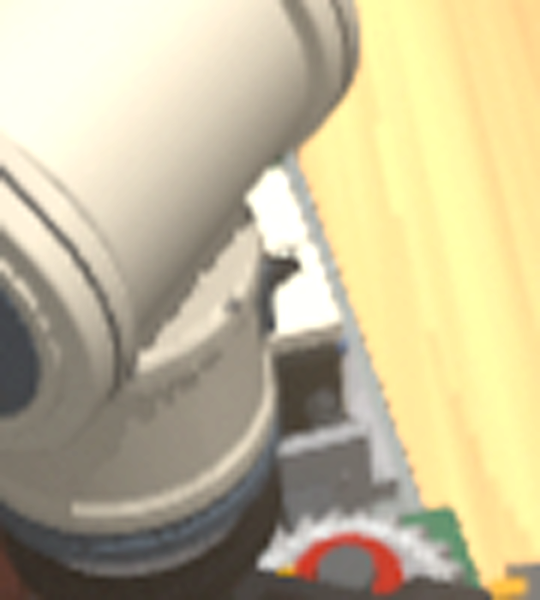

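move_arm:
  deltas:
    - [2,12.5,0,0,0,-0.1]
    - [1,14,0.5,0,0,-0.11]
    - [0.8,14.5,0.5,0,0,-0.115]
    - [0.8,14.5,0.5,0,0,-0.115]
    - [0.8,14.5,0.5,0,0,-0.115]

```text
t: 12.73
ee_pos: [496.3, -310.8, 111.1]
orientation: [2.077, 2.321, 0.005]
ft_force: [-1.8, 0.6, 1.7]
width: 28.8
```

```bash
python3 -c "
from lev import *
where()"
```

```text
q 0.554 r 125.2 z 111.1 yawerr 2.1 Ftan -1.7 Frad -0.7 w 28.8 t 12.73
```

move_arm:
  deltas:
    - [0.8,13,0.5,0,0,-0.115]
    - [0.8,13,0.5,0,0,-0.11]
    - [0.8,13,0.5,0,0,-0.11]
    - [0.8,13,0.5,0,0,-0.11]
    - [0.8,13,0.5,0,0,-0.11]

```text
t: 13.15
ee_pos: [557.8, -287.8, 109.6]
orientation: [1.325, 2.822, -0.012]
ft_force: [-1.7, -1.9, 1.5]
width: 29.0
```

```bash
python3 -c "
from lev import *
where()"
```

```text
q 1.088 r 124.1 z 109.6 yawerr 4.9 Ftan -2.5 Frad 0.6 w 29.0 t 13.15
```

move_arm:
  deltas:
    - [0.6,10,0,0,0,-0.03]
    - [0.6,8,0,0,0,-0.03]
    - [0,0,0,0,0,0]

```text
t: 13.4
ee_pos: [573.6, -274.8, 109.6]
orientation: [1.231, 2.863, -0.015]
ft_force: [-0.4, -0.6, -0.5]
width: 29.3
```

```bash
python3 -c "
from lev import *
where()"
```

```text
q 1.253 r 124.0 z 109.6 yawerr -0.8 Ftan -0.7 Frad 0.2 w 29.3 t 13.40
```

move_arm:
  deltas:
    - [0.6,-12,0.3,0,0,0.1]
    - [0.8,-14.5,0.3,0,0,0.115]
    - [0.8,-14.5,0.3,0,0,0.115]
    - [0.8,-14.5,0.3,0,0,0.115]
    - [0.8,-14.5,0.3,0,0,0.11]

```text
t: 13.82
ee_pos: [516.2, -306.0, 108.8]
orientation: [1.998, 2.378, 0.005]
ft_force: [3.4, -0.4, 1.3]
width: 29.0
```

move_arm:
  deltas:
    - [0.8,-14.5,0.5,0,0,0.11]
    - [0.8,-14.5,0.5,0,0,0.11]
    - [0.8,-14.5,0.5,0,0,0.105]
    - [0.8,-14,0.5,0,0,0.1]
    - [0.8,-8,0.5,0,0,0.08]

```text
t: 14.23
ee_pos: [451.4, -302.8, 106.6]
orientation: [2.562, 1.743, 0.029]
ft_force: [2.1, 0.6, 1.9]
width: 29.2
```

```bash
python3 -c "
from lev import *
where()"
```

```text
q 0.184 r 122.1 z 106.6 yawerr -4.6 Ftan 1.8 Frad -1.1 w 29.2 t 14.23
```

move_arm:
  deltas:
    - [-1,-12,-1,0,0,0.05]
    - [-1,-9,-1,0,0,0.03]
    - [0,0,0,0,0,0]

```text
t: 14.48
ee_pos: [430.0, -296.4, 108.5]
orientation: [2.644, 1.614, 0.036]
ft_force: [0.8, -0.0, -0.4]
width: 29.1
```

```bash
cat > look.py <<'E'
import sys
from lev import *
where(); n=sys.argv[1]; im=shot('top','top'+n)
f=im['frame'][215:300,285:510,::-1]; cv2.imwrite(f'pics/t{n}.png',cv2.convertScaleAbs(cv2.resize(f,None,fx=3.5,fy=3.5,interpolation=cv2.INTER_CUBIC),alpha=1.5))
E
python3 look.py 9
```

```text
q 0.003 r 124.3 z 108.5 yawerr 0.1 Ftan 0.8 Frad -0.4 w 29.1 t 14.48
```

View pics/t9.png

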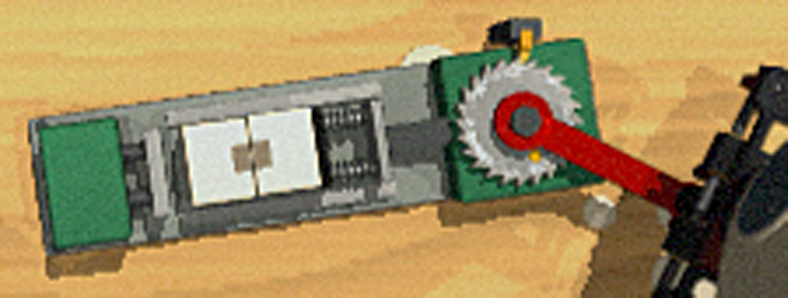

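Two strokes have moved the stack, and the gap to the plate is now about 12 mm (crop x 165 to 182). From here I take the stroke in small steps and read the tangential force.

move_arm:
  deltas:
    - [1,12.5,0,0,0.005,-0.1]
    - [1,13,0,0,0.005,-0.11]
    - [0.8,13,0,0,0.005,-0.11]

```text
t: 14.78
ee_pos: [464.0, -306.0, 109.3]
orientation: [2.352, 2.036, 0.041]
ft_force: [-3.0, -1.0, -2.3]
width: 29.2
```

```bash
python3 -c "
from lev import *
where()"
```

```text
q 0.290 r 122.2 z 109.3 yawerr 2.7 Ftan -2.8 Frad 1.5 w 29.2 t 14.78
```

move_arm:
  deltas:
    - [0.8,13,0,0,0.005,-0.11]
    - [0.8,13,0,0,0.005,-0.11]

```text
t: 14.95
ee_pos: [489.2, -306.9, 109.4]
orientation: [2.106, 2.301, 0.045]
ft_force: [-1.8, -1.2, -0.4]
width: 29.2
```

```bash
python3 -c "
from lev import *
where()"
```

```text
q 0.498 r 120.9 z 109.4 yawerr 4.0 Ftan -1.8 Frad 1.2 w 29.2 t 14.95
```

move_arm:
  deltas:
    - [0.8,13,0,0,0.005,-0.11]
    - [0.8,13,0,0,0.005,-0.11]

```text
t: 15.12
ee_pos: [514.6, -302.4, 109.5]
orientation: [1.831, 2.535, 0.048]
ft_force: [-2.4, -3.4, -0.8]
width: 29.5
```

```bash
python3 -c "
from lev import *
where()"
```

```text
q 0.712 r 119.6 z 109.5 yawerr 5.0 Ftan -3.1 Frad 2.7 w 29.5 t 15.12
```

move_arm:
  deltas:
    - [-1.5,11,0,0,-0.01,-0.06]
    - [-1.5,12,0,0,-0.01,-0.08]

```text
t: 15.28
ee_pos: [537.1, -297.1, 109.2]
orientation: [1.631, 2.653, 0.027]
ft_force: [-3.1, 0.8, 1.1]
width: 29.2
```

```bash
python3 -c "
from lev import *
where()"
```

```text
q 0.904 r 121.9 z 109.2 yawerr 2.6 Ftan -2.5 Frad -2.0 w 29.2 t 15.28
```

move_arm:
  deltas:
    - [-0.5,12,0,0,-0.01,-0.09]
    - [0,12,0,0,-0.01,-0.09]

```text
t: 15.45
ee_pos: [558.0, -285.6, 108.8]
orientation: [1.369, 2.782, 0.005]
ft_force: [-3.2, -0.6, 2.3]
width: 29.1
```

```bash
python3 -c "
from lev import *
where()"
```

```text
q 1.099 r 122.3 z 108.8 yawerr 2.1 Ftan -2.9 Frad -1.4 w 29.1 t 15.45
```

move_arm:
  deltas:
    - [0,10,0,0,0,-0.05]
    - [0,7,0,0,0,-0.04]

```text
t: 15.62
ee_pos: [571.9, -274.6, 108.7]
orientation: [1.23, 2.848, -0.001]
ft_force: [-1.8, -2.2, 2.4]
width: 29.1
```

```bash
python3 -c "
from lev import *
where()"
```

```text
q 1.244 r 122.7 z 108.7 yawerr -0.5 Ftan -2.8 Frad 0.4 w 29.1 t 15.62
```

move_arm:
  deltas:
    - [0,-12,0,0,0,0.1]
    - [0.3,-14,0,0,0,0.11]
    - [0.5,-14,0,0,0,0.11]
    - [0.5,-14,0,0,0,0.11]
    - [0.5,-14,0,0,0,0.11]

```text
t: 16.03
ee_pos: [519.0, -305.5, 107.2]
orientation: [1.958, 2.404, 0.021]
ft_force: [1.9, 0.7, 2.2]
width: 29.0
```

```bash
python3 -c "
from lev import *
where();arc(.6,.1,4)"
```

```text
q 0.741 r 123.8 z 107.2 yawerr -3.3 Ftan 2.0 Frad -0.2 w 29.0 t 16.03
[1.2, -33.0, -1.2, 0.038, 0.019, 0.209]
[1.0, -15.6, 0.0, 0.0, 0.0, 0.125]
[1.0, -15.6, 0.0, 0.0, 0.0, 0.125]
[1.0, -15.6, 0.0, 0.0, 0.0, 0.125]
```

move_arm:
  deltas:
    - [0.5,-14,-0.5,0.008,0.005,0.1]
    - [0.7,-14,-0.5,0.008,0.005,0.1]
    - [0.7,-14,-0.5,0.008,0.005,0.1]
    - [0.7,-14,-0.5,0.008,0.005,0.1]
    - [0.7,-14,-0.5,0.008,0.005,0.1]

```text
t: 16.45
ee_pos: [450.7, -303.8, 108.3]
orientation: [-2.544, -1.831, -0.017]
ft_force: [3.6, 0.7, -2.6]
width: 29.2
```

```bash
python3 -c "
from lev import *
where();arc(.1,.01,1,z=108)"
```

```text
q 0.181 r 123.2 z 108.3 yawerr -1.4 Ftan 3.3 Frad -1.8 w 29.2 t 16.45
[-0.5, -21.3, 0.3, -0.0, -0.013, 0.147]
```

move_arm:
  deltas:
    - [-0.2,-11,0,0,-0.006,0.07]
    - [-0.2,-9,0,0,-0.006,0.06]
    - [0,0,0,0,0,0]

```text
t: 16.7
ee_pos: [430.5, -296.9, 108.2]
orientation: [-2.672, -1.647, -0.001]
ft_force: [0.6, 0.5, -0.4]
width: 29.1
```

```bash
python3 look.py 10
```

```text
q 0.009 r 124.5 z 108.2 yawerr 0.3 Ftan 0.3 Frad -0.7 w 29.1 t 16.70
```

View pics/t10.png

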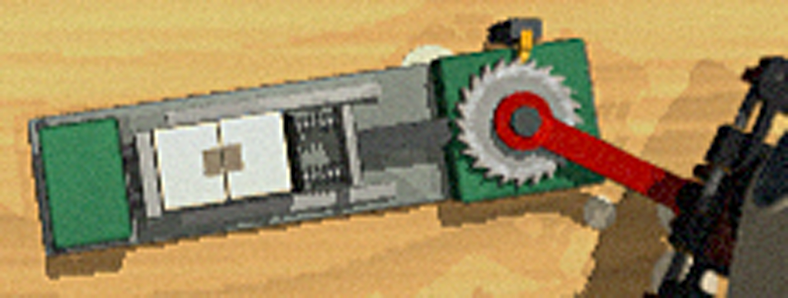

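The plate is now in contact and has slid about 8 mm, and the springs are still at free length (about 56 px). The next stroke goes in fine steps.

move_arm:
  deltas:
    - [0.5,10,0,0,0,-0.08]
    - [0.5,12,0,0,0,-0.095]
    - [0.5,8,0,0,0,-0.07]
    - [0,0,0,0,0,0]

```text
t: 17.08
ee_pos: [461.0, -307.3, 107.9]
orientation: [-2.425, -1.988, -0.0]
ft_force: [-1.1, -0.3, 0.1]
width: 29.2
```

```bash
python3 -c "
from lev import *
where()"
```

```text
q 0.269 r 124.1 z 107.9 yawerr 0.8 Ftan -1.0 Frad 0.5 w 29.2 t 17.08
```

move_arm:
  deltas:
    - [0.4,9,0,0,0,-0.07]
    - [0.4,6,0,0,0,-0.05]
    - [0,0,0,0,0,0]

```text
t: 17.33
ee_pos: [475.2, -308.8, 107.1]
orientation: [-2.293, -2.132, 0.002]
ft_force: [-2.0, -0.2, 1.7]
width: 28.8
```

```bash
python3 -c "
from lev import *
where()"
```

```text
q 0.385 r 123.4 z 107.1 yawerr 1.3 Ftan -2.0 Frad 0.4 w 28.8 t 17.33
```

move_arm:
  deltas:
    - [0.2,9,0,0,0,-0.06]
    - [0.2,8,0,0,0,-0.06]

```text
t: 17.5
ee_pos: [489.6, -308.8, 106.4]
orientation: [-2.159, -2.261, 0.004]
ft_force: [-4.9, -0.8, 4.2]
width: 28.9
```

```bash
python3 -c "
from lev import *
where()"
```

```text
q 0.501 r 122.8 z 106.4 yawerr 1.4 Ftan -4.9 Frad 0.7 w 28.9 t 17.50
```

move_arm:
  deltas:
    - [0.2,9,0,0,0,-0.07]
    - [0.2,8,0,0,0,-0.06]

```text
t: 17.67
ee_pos: [504.1, -307.0, 105.8]
orientation: [-2.002, -2.394, 0.007]
ft_force: [-7.2, -2.5, 4.9]
width: 29.4
```

```bash
python3 -c "
from lev import *
where()"
```

```text
q 0.621 r 122.2 z 105.8 yawerr 2.1 Ftan -7.5 Frad 1.4 w 29.4 t 17.67
```

move_arm:
  deltas:
    - [0,1,0,0,0,0]

```text
t: 17.75
ee_pos: [504.9, -306.9, 105.7]
orientation: [-2.0, -2.394, 0.008]
ft_force: [-5.0, -2.2, 2.8]
width: 29.0
```

```bash
python3 look.py 11
```

```text
q 0.627 r 122.3 z 105.7 yawerr 1.8 Ftan -5.2 Frad 1.4 w 29.0 t 17.75
```

View pics/t11.png

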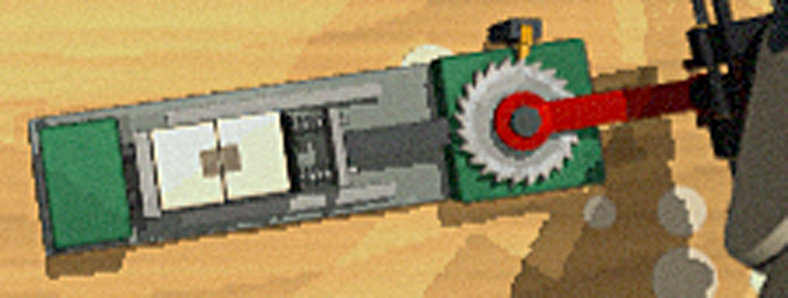

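The lever has stiffened: the static force went from about 2 to 5.2 N, and the springs shortened about 7 crop px (about 5 mm, or 20 N), so it went solid near q≈0.40. Finishing this stroke at the stop gives about 3 clicks past solid, with pad force peaking near 70 N, which is inside the window. I continue while watching the force.

move_arm:
  deltas:
    - [-0.5,9,-0.5,0,0,-0.05]
    - [-0.5,9,-0.5,0,0,-0.06]

```text
t: 17.97
ee_pos: [518.0, -304.1, 105.6]
orientation: [-1.871, -2.487, 0.01]
ft_force: [-8.0, -1.0, 4.1]
width: 28.9
```

```bash
python3 -c "
from lev import *
where()"
```

```text
q 0.736 r 122.1 z 105.6 yawerr 1.4 Ftan -7.9 Frad -1.0 w 28.9 t 17.97
```

move_arm:
  deltas:
    - [-0.5,9,-0.5,0,0,-0.06]
    - [-0.5,9,-0.5,0,0,-0.06]

```text
t: 18.13
ee_pos: [531.3, -299.3, 105.5]
orientation: [-1.716, -2.587, 0.011]
ft_force: [-8.5, -2.4, 4.5]
width: 29.1
```

```bash
python3 -c "
from lev import *
where()"
```

```text
q 0.853 r 121.7 z 105.5 yawerr 1.6 Ftan -8.8 Frad -0.9 w 29.1 t 18.13
```

move_arm:
  deltas:
    - [-0.5,9,-0.5,0,0,-0.07]
    - [-0.5,9,-0.5,0,0,-0.07]

```text
t: 18.3
ee_pos: [543.5, -292.9, 105.5]
orientation: [-1.528, -2.693, 0.012]
ft_force: [-10.6, -4.8, 5.7]
width: 29.0
```

```bash
python3 -c "
from lev import *
where()"
```

```text
q 0.967 r 120.9 z 105.5 yawerr 3.0 Ftan -11.6 Frad -0.7 w 29.0 t 18.30
```

move_arm:
  deltas:
    - [-1,9,-0.5,0,0,-0.04]
    - [-1,9,-0.5,0,0,-0.05]

```text
t: 18.47
ee_pos: [555.0, -285.9, 105.5]
orientation: [-1.403, -2.751, 0.015]
ft_force: [-12.0, -3.6, 6.6]
width: 29.5
```

```bash
python3 -c "
from lev import *
where()"
```

```text
q 1.078 r 120.9 z 105.5 yawerr 1.8 Ftan -12.0 Frad -3.8 w 29.5 t 18.47
```

move_arm:
  deltas:
    - [-1,8,-0.5,0,0,-0.05]
    - [-0.5,6,-0.5,0,0,-0.05]

```text
t: 18.63
ee_pos: [562.1, -279.8, 105.5]
orientation: [-1.262, -2.808, 0.017]
ft_force: [-10.3, -8.1, 3.9]
width: 29.2
```

```bash
python3 -c "
from lev import *
where()"
```

```text
q 1.155 r 120.1 z 105.5 yawerr 3.0 Ftan -13.1 Frad -0.1 w 29.2 t 18.63
```

move_arm:
  deltas:
    - [-1.5,8,-0.5,0,0,-0.01]
    - [-1,7,-0.5,0,0,-0.02]

```text
t: 18.8
ee_pos: [569.2, -274.0, 105.4]
orientation: [-1.221, -2.817, 0.024]
ft_force: [-12.6, -8.8, 4.9]
width: 29.2
```

```bash
python3 look.py 12
```

```text
q 1.231 r 120.5 z 105.4 yawerr 0.2 Ftan -15.2 Frad -2.2 w 29.2 t 18.80
```

View pics/t12.png

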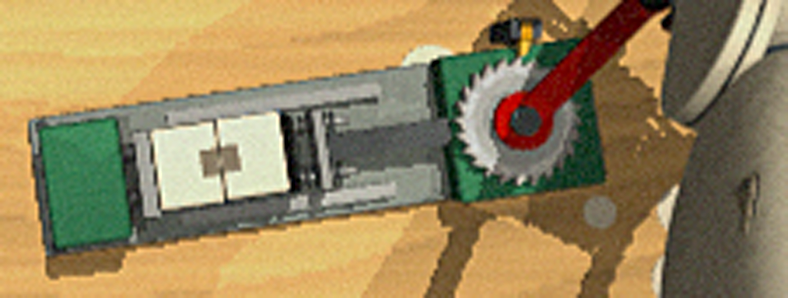

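move_arm:
  deltas:
    - [-2,-9,0,0.005,0.005,0.08]
    - [-1,-12,0,0.005,0.005,0.1]
    - [-0.5,-14,0,0.005,0.005,0.11]
    - [0,-14,0,0,0.005,0.11]
    - [0.5,-14,0,0,0,0.11]

```text
t: 19.27
ee_pos: [509.8, -306.9, 106.7]
orientation: [-1.912, -2.362, 0.072]
ft_force: [2.1, 1.1, -1.3]
width: 28.5
```

```bash
python3 look.py 13;python3 -c "
from lev import *
arc(.7,.1,4,z=108)"
```

```text
q 0.666 r 123.1 z 106.7 yawerr 1.5 Ftan 2.3 Frad -0.7 w 28.5 t 19.27
[-1.1, -12.0, -0.1, -0.106, -0.043, 0.133]
[1.4, -18.7, 0.0, 0.0, 0.0, 0.15]
[1.4, -18.7, 0.0, 0.0, 0.0, 0.15]
[1.4, -18.7, 0.0, 0.0, 0.0, 0.15]
```

View pics/t13.png

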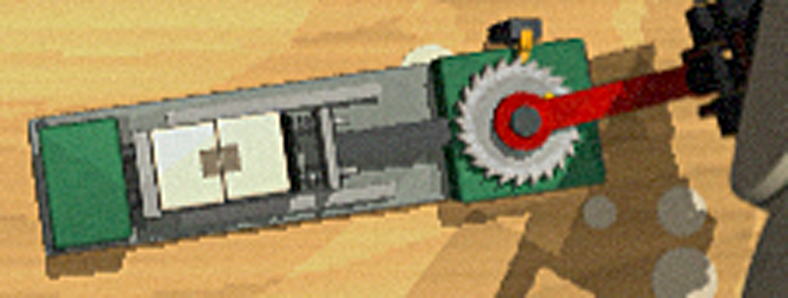

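move_arm:
  deltas:
    - [0,-12,0,-0.025,-0.01,0.09]
    - [0.3,-14,0,-0.025,-0.01,0.11]
    - [0.5,-14,0,-0.025,-0.01,0.11]
    - [0.5,-14,0,-0.02,-0.01,0.11]
    - [0.5,-12,0,0,0,0.1]

```text
t: 19.73
ee_pos: [444.7, -306.0, 110.4]
orientation: [2.557, 1.806, -0.017]
ft_force: [2.0, -0.0, -0.6]
width: 29.3
```

```bash
python3 -c "
from lev import *
where();arc(.1,0,1,z=108)"
```

```text
q 0.141 r 127.2 z 110.4 yawerr -0.1 Ftan 1.9 Frad -0.7 w 29.3 t 19.73
[3.5, -17.6, 2.3, 0.003, 0.015, 0.139]
```

move_arm:
  deltas:
    - [1.5,-10,0.5,0,0.005,0.07]
    - [1.5,-8,0.5,0,0.005,0.06]
    - [0,-2,0,0,0,0]

```text
t: 19.98
ee_pos: [428.2, -296.3, 110.3]
orientation: [2.678, 1.618, 0.004]
ft_force: [8.9, -4.5, -8.1]
width: 29.1
```

```bash
python3 look.py 14; python3 - <<'E'
from h import *
a=load('top10')['frame'];b=load('top14')['frame'];c=load('top8')['frame']
# rotate crops so clamp axis is horizontal, profile along
for n,f in(('10',a),('14',b)):
    M=cv2.getRotationMatrix2D((370,258),-7.6,4); M[:,2]+=np.array([400-370,150-258])
    w=cv2.warpAffine(f,M,(800,300),flags=cv2.INTER_CUBIC); cv2.imwrite(f'pics/r{n}.png',cv2.convertScaleAbs(w[:,:,::-1],alpha=1.5))
x=cv2.vconcat([cv2.imread('pics/r10.png'),cv2.imread('pics/r14.png')]); cv2.imwrite('pics/r.png',x)
E
```

```text
q -0.010 r 125.0 z 110.3 yawerr 0.4 Ftan 10.0 Frad -0.2 w 29.1 t 19.98
```

View pics/r.png

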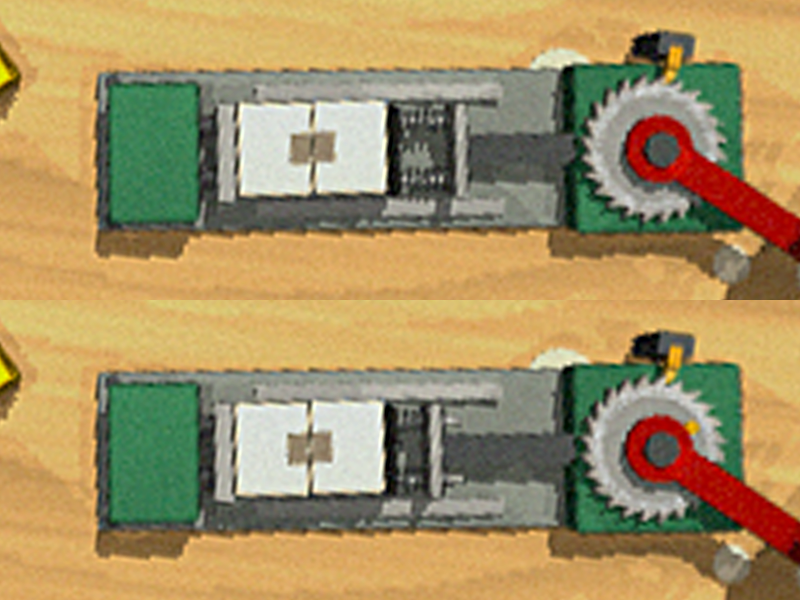

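View pics/t14.png

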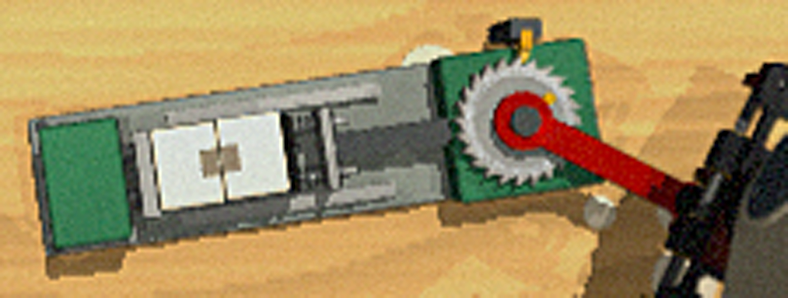

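Lever is against its rest stop. The ram moved about 3 clicks while the mould moved about 1 mm, so spring compression is about 13–14 mm, or 52–58 N. I let go and withdraw upward.

move_arm:
  deltas:
    - [0,3,0,0,0,0]
    - [0,0,0,0,0,0]
    - [0,0,0,0,0,0]
    - [0,0,0,0,0,0]
  hand: -0.4

```text
t: 20.37
ee_pos: [432.6, -297.8, 110.9]
orientation: [2.672, 1.624, 0.006]
ft_force: [0.4, 0.3, 0.0]
width: 52.0
```

move_arm:
  deltas:
    - [0,0,-15,0,0,0]
    - [0,0,-25,0,0,0]
    - [0,0,-35,0,0,0]
    - [0,0,-35,0,0,0]
    - [-20,0,-25,0,0,0]

```text
t: 20.78
ee_pos: [419.1, -309.3, 243.4]
orientation: [-2.68, -1.635, 0.003]
ft_force: [0.4, -0.3, 0.0]
width: 61.1
```

move_arm:
  deltas:
    - [-30,0,0,0,0,0]
    - [-30,0,0,0,0,0]
    - [-10,0,0,0,0,0]
    - [0,0,0,0,0,0]

```text
t: 21.12
ee_pos: [388.8, -376.9, 251.8]
orientation: [2.67, 1.635, 0.003]
ft_force: [0.0, 0.8, -1.1]
width: 61.4
```

```bash
python3 look.py 15; python3 - <<'E'
from h import *
im=load('top15'); cv2.imwrite('pics/f.png',cv2.convertScaleAbs(im['frame'][:,:,::-1],alpha=1.4))
im=shot('side','side15'); cv2.imwrite('pics/f2.png',cv2.convertScaleAbs(im['frame'][:,:,::-1],alpha=1.4))
E
```

```text
q 0.005 r 214.7 z 251.8 yawerr 0.2 Ftan -0.3 Frad -0.7 w 61.4 t 21.12
```

View pics/t15.png

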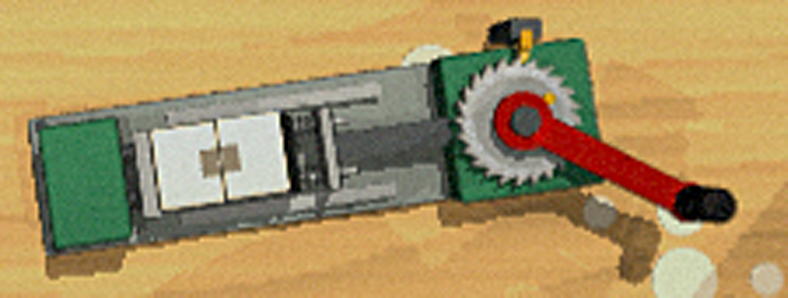

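View pics/f2.png

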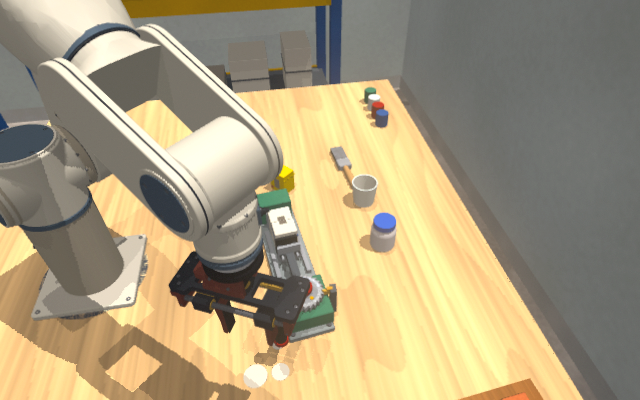

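```bash
python3 - <<'E'
from h import *
im=load('top15')
p=onz(im,490.2,273.2,148)[:2];h=onz(im,434.5,249.2,97)[:2];d=p-h
print(p,h,np.hypot(*d),np.radians((np.degrees(np.arctan2(d[1],d[0]))-97)%360)-2.54)
E
python3 -c "
from workcell import ctrl
print(ctrl.close_job())"
```

```text
[ 427.53164609 -297.98304259] [ 483.62792722 -184.98817242] 126.15321415709897 0.018616185266653762
the job is handed in; nothing more can be done
None
```

I stood the loose mould half in the bed with its keyed face towards the fixed half and pumped the lever until everything was solid. I then added about 2.5–3 clicks, swung the lever back to its rest stop, let go, and handed the job in at about 21 s.

**Last checks:**
- **Mould:** both halves are closed face to face, with their pouring marks meeting, and the back plate is solid behind them.
- **Clamping force:** the ram moved about 3 clicks past its last free position while the mould moved only about 1 mm. That puts spring compression at roughly 13–14 mm, or about 52–58 N at the pad, inside the 38–90 N window. At the end of the stroke the lever force suggested the pad may briefly have reached about 82 N before it fell back to the last click. The spring length in the picture at that moment suggested about 68 N.
- **Lever:** it reads about 0.02 rad, which is rest within measurement error, and the gripper is clear of it.
- **Other things:** the jar, cup and brush look untouched. The arm hid part of the bench in the final side picture, and I did not look at the full final top picture.

**Disagreements and blemishes:**
- The two cameras disagreed by 4–6 mm, so I corrected positions against the held block.
- When I set the half down, it slid in the grip and the wrist force briefly read 48 N through the block. That is below the 120 N wrist limit. It is above the 40 N limit for the arm or gripper body, but it was the held block pressing on the bed, not the gripper body.

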